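# Tighten a filter chamber cover crosswise

### The job

The cover of the pressure filtration chamber is only loosely held: tighten its four blue wing nuts clockwise, each about half a turn (some a bit more, some less) until it comes up firmly tight, so that the cover seats evenly and fully home. Work crosswise: finish any one nut, then the one diagonally opposite, and only then the other two. Do not force a nut past tight (the yellow pointer on top of it must stay over the red line on its bar), and leave the tip box, the tube rack and the dish where they stand.

Things in the scene. Friction and masses are not known exactly. Their poses are not given: they have to be found in the camera images.
- chamber: white round pressure filtration chamber, bolted to the bench (cannot move). Origin on its axis at bench level, z up. Body 180 mm across, 54 mm high; on it an aluminium flange 220 mm across, top at 66 mm. Four vertical studs stand on an 80 mm radius round the axis, at 45, 135, 225 and 315 deg of its own axes
- cover_center (a point): centre of the top of the cover's sight glass: loose grey cover disc 150 mm across, 8 mm thick (its top face lies 6 mm below this point), with a raised 68 mm ring round the glass. Four rubber springs push it up against the nuts; it follows the nuts down and tilts with them. Seated, this point is 83.5 mm above the chamber's origin; at the start 2.5 to 5.5 mm higher
- nut_a (a point): blue wing nut on the stud at 45 deg (+x+y of the chamber's own axes): point on its axis, mid-height of its bar. Bar 66 mm long along this frame's x (33 to each side), 12 thick, 18 high; round core 28 mm wide below, cover top 17 mm below this point. Clockwise from above tightens and lowers it 8 mm per turn; bar at any angle, 0.36 to 0.63 turn from tight, not the same for all. Tight: 94.5 mm above the chamber's origin
- pointer_a (a point): tip of the yellow pointer on top of nut a, 30 mm from its axis along +x of the bar, over a red line on the bar; turns with the nut. The nut runs at 0.12 N m, then stops hard (bar pushed at 25 mm from the axis with a shut gripper: 5 N running, over 10 N tight; or grip and twist it). Above 0.6 N m (24 N at 25 mm) the bar slips on the core and the line leaves the pointer
- nut_b (a point): blue wing nut on the stud at 135 deg (-x+y): point on its axis, mid-height of its bar. Bar 66 mm long along this frame's x (33 to each side), 12 thick, 18 high; round core 28 mm wide below, cover top 17 mm below this point. Clockwise from above tightens and lowers it 8 mm per turn; bar at any angle, 0.36 to 0.63 turn from tight, not the same for all. Tight: 94.5 mm above the chamber's origin
- pointer_b (a point): tip of the yellow pointer on top of nut b, 30 mm from its axis along +x of the bar, over a red line on the bar; turns with the nut. The nut runs at 0.12 N m, then stops hard (bar pushed at 25 mm from the axis with a shut gripper: 5 N running, over 10 N tight; or grip and twist it). Above 0.6 N m (24 N at 25 mm) the bar slips on the core and the line leaves the pointer
- nut_c (a point): blue wing nut on the stud at 225 deg (-x-y), opposite a: point on its axis, mid-height of its bar. Bar 66 mm long along this frame's x (33 to each side), 12 thick, 18 high; round core 28 mm wide below, cover top 17 mm below this point. Clockwise from above tightens and lowers it 8 mm per turn; bar at any angle, 0.36 to 0.63 turn from tight, not the same for all. Tight: 94.5 mm above the chamber's origin
- pointer_c (a point): tip of the yellow pointer on top of nut c, 30 mm from its axis along +x of the bar, over a red line on the bar; turns with the nut. The nut runs at 0.12 N m, then stops hard (bar pushed at 25 mm from the axis with a shut gripper: 5 N running, over 10 N tight; or grip and twist it). Above 0.6 N m (24 N at 25 mm) the bar slips on the core and the line leaves the pointer
- nut_d (a point): blue wing nut on the stud at 315 deg (+x-y), opposite b: point on its axis, mid-height of its bar. Bar 66 mm long along this frame's x (33 to each side), 12 thick, 18 high; round core 28 mm wide below, cover top 17 mm below this point. Clockwise from above tightens and lowers it 8 mm per turn; bar at any angle, 0.36 to 0.63 turn from tight, not the same for all. Tight: 94.5 mm above the chamber's origin
- pointer_d (a point): tip of the yellow pointer on top of nut d, 30 mm from its axis along +x of the bar, over a red line on the bar; turns with the nut. The nut runs at 0.12 N m, then stops hard (bar pushed at 25 mm from the axis with a shut gripper: 5 N running, over 10 N tight; or grip and twist it). Above 0.6 N m (24 N at 25 mm) the bar slips on the core and the line leaves the pointer
- tip_box: loose blue pipette-tip box, 82 x 116 x 59 mm, origin at the centre of its underside; to be left alone
- tube_rack: loose white rack with coloured tube caps, 60 x 110 x 45 mm, origin at the centre of its underside; to be left alone
- dish: loose round covered culture dish, 74 mm across, 15 mm high, origin at the centre of its underside; to be left alone
Not all that is in view belongs to the job. Leave any brown or orange look-alike of the chamber alone.

How it is judged:
On the way, in this order (a step that is already met when the one before it is completed fails the run):
1. one nut is tight and the other three are not (((z of nut_a in the frame of chamber below 0.09485 m and not (z of nut_b in the frame of chamber below 0.09485 m) and not (z of nut_c in the frame of chamber below 0.09485 m) and not (z of nut_d in the frame of chamber below 0.09485 m)) or (z of nut_b in the frame of chamber below 0.09485 m and not (z of nut_a in the frame of chamber below 0.09485 m) and not (z of nut_c in the frame of chamber below 0.09485 m) and not (z of nut_d in the frame of chamber below 0.09485 m)) or (z of nut_c in the frame of chamber below 0.09485 m and not (z of nut_a in the frame of chamber below 0.09485 m) and not (z of nut_b in the frame of chamber below 0.09485 m) and not (z of nut_d in the frame of chamber below 0.09485 m)) or (z of nut_d in the frame of chamber below 0.09485 m and not (z of nut_a in the frame of chamber below 0.09485 m) and not (z of nut_b in the frame of chamber below 0.09485 m) and not (z of nut_c in the frame of chamber below 0.09485 m)))), for 0.1 s.
2. that nut and the one diagonally opposite are tight, the other two not yet (((z of each of nut_a, nut_c in the frame of chamber below 0.09485 m and not (z of nut_b in the frame of chamber below 0.09485 m) and not (z of nut_d in the frame of chamber below 0.09485 m)) or (z of each of nut_b, nut_d in the frame of chamber below 0.09485 m and not (z of nut_a in the frame of chamber below 0.09485 m) and not (z of nut_c in the frame of chamber below 0.09485 m)))), for 0.1 s.
3. all four nuts are tight (z of each of nut_a, nut_b, nut_c, nut_d in the frame of chamber below 0.09485 m), for 0.1 s.
At the end, for the whole second after the job is handed in: All four nuts are tight (their listed points within 0.35 mm of the height of 94.5 mm above the chamber's origin) and the cover is fully down (its listed centre less than 84.5 mm above the chamber's origin) and level within 0.012 rad, the nuts let go (all of step 3 and z of cover_center in the frame of chamber below 0.0845 m and angle between cover_center's own z axis and vertical below 0.012 rad); the robot touches nothing.
It fails at once if two neighbouring nuts are tight while neither of the nuts opposite them is ((z of each of nut_a, nut_b in the frame of chamber below 0.09485 m and not (z of nut_c in the frame of chamber below 0.09485 m) and not (z of nut_d in the frame of chamber below 0.09485 m)) or (z of each of nut_b, nut_c in the frame of chamber below 0.09485 m and not (z of nut_a in the frame of chamber below 0.09485 m) and not (z of nut_d in the frame of chamber below 0.09485 m)) or (z of each of nut_c, nut_d in the frame of chamber below 0.09485 m and not (z of nut_a in the frame of chamber below 0.09485 m) and not (z of nut_b in the frame of chamber below 0.09485 m)) or (z of each of nut_d, nut_a in the frame of chamber below 0.09485 m and not (z of nut_b in the frame of chamber below 0.09485 m) and not (z of nut_c in the frame of chamber below 0.09485 m))).
It fails at once if a nut is over-tightened: its bar slips so that the pointer's tip is more than 4 mm beside the middle of the bar (y of pointer_a in the frame of nut_a above 0.004 m or y of pointer_a in the frame of nut_a below -0.004 m or y of pointer_b in the frame of nut_b above 0.004 m or y of pointer_b in the frame of nut_b below -0.004 m or y of pointer_c in the frame of nut_c above 0.004 m or y of pointer_c in the frame of nut_c below -0.004 m or y of pointer_d in the frame of nut_d above 0.004 m or y of pointer_d in the frame of nut_d below -0.004 m).
It fails at once if the tip box, the tube rack or the dish is shifted by more than 15 mm (distance of any of tip_box, tube_rack, dish from where it was at the start of the episode above 0.015 m).
It also fails if it takes over 72 s, if anything falls off the work surface, if the arm or the gripper's body presses on something with over 40 N, if the wrist force passes 120 N, or if a joint passes its speed limit or range.

### The arm

A 6-joint arm with a two-finger parallel gripper is mounted at the origin on the work surface. World frame = base frame: x ahead of the robot, y to its left, z up, the work surface at z = 0. Lengths are in m, angles in rad, forces in N, time in s.
With the tool pointing down it reaches from about 0.25 to 0.725 m from the base axis. Payload 4 kg.
Tool frame: the origin (TCP) lies on the centre line of the jaws, within the pads' length; the fingertips stand 14 mm ahead of it and the grasp point (between the pads) lies 5 mm behind it; z points along the fingers, x is the direction in which the jaws open and shut, and the axes are right-handed (so a half turn about z gives the same grasp; the last joint's range is limited). The gripper opens to 85 mm and grips with 20 to 120 N. Pads are 22 mm wide; open, the fingers measure 114 mm over their backs; the gripper's body (76 mm by 85 mm) begins 54 mm behind the grasp point. The pads swing forward as they close: fully open they stand 13 mm farther back than shut.
Start: joints at [-1.134, 0.241, 0.005, 1.335, 0, 1.571], TCP at [0.212, -0.453, 0.245] pointing down, gripper open.
Joint ranges: [-2.72, 2.72], [-1.05, 1.87], [-1.09, 1.28], [-1.99, 2.15], [-1.42, 1.44], [-3.14, 3.14]. Speed limits (rad/s): [2.79, 2.79, 3.14, 3.14, 3.14, 3.14].

### API

Orientations are given as a unit quaternion [x, y, z, w].
In Python, from workcell import bot gives the robot as it stands.
- The arm moves only by the tool play_rows, never from a script. Its argument "motion" is a list of rows, each an object with "fingers": the closure, from -1 (fully open) to 1 (shut), so that 0 is half open; "translation": the shift along the tool's x, y, z in cm, a list of three; "roll": the turn about the tool's z in degrees. A call has 1 to 20 rows; each row is the pose to reach, as a shift and turn from the pose commanded when the call began, along the tool's axes at that moment; what a row does not reach only later rows make up. A row lasts 1/12 s, in which the tool goes at most 41.7 mm and 7.16 degrees, less where a joint would pass 70% of its speed; a pose out of reach is approached as far as the arm can. A call with a gripper value outside its range is refused whole. The fingers move at their own pace and stop on an object; the grip force is fixed at half the most. Time passes only in rows, so rows that repeat a pose let the fingers close. It gives the time, the measured TCP pose, the force and the opening at its end, in the units of the state.
- bot.get_obs(): the state, without advancing time (a new reading comes with each control period).
- bot.camera(name): name is "side" or "top" or "wrist"; returns a dict with "pixels" (480x640x3 uint8, red, green, blue), "intrinsics" (3x3 intrinsics, pixels), "world_to_cam" (4x4, takes a point from world to camera coordinates). Camera axes: x right, y down, z forward; pixel columns grow to the right and rows downward; lengths in m; the calibration is good to about 2 mm. A picture is of the moment at which its call begins. There is no depth.
- bot.job_done(): hands the job in, once; it reports no verdict.
The state is a dict: "clock": time; "joint_pos": joint angles; "joint_vel": joint speeds; "tau": joint torques, N m; "eef_pos": TCP position; "tool_rot": TCP orientation; "ft_force": force on the tool from outside, world axes, zero at the start; "ft_torque": the same for the moment, N m; "grip_width": finger opening in m.
Only numpy, scipy, OpenCV 4.12 (cv2) and the standard library are available. Lean on these libraries where they do the work, as an engineer would, in place of code of your own. Each camera call takes 0.05 s, during which the arm holds its last target. There are 200 camera calls.

## Working session

There is one attempt and no reset: what is moved stays moved. The work goes in short steps, Python scripts to look and compute and a tool call to move; the robot and the scene stay as the last step left them, time stands still between calls to the robot, and variables do not carry over. Pictures are saved under pics/ and viewed, about 8 in all and at most 12, crops included, and the job is handed in when it is done.

Besides the shell and the picture viewer there is one more tool, called after "Call:" by a JSON object that holds its "op" and its "data", one argument or row to a line. play_rows: Moves the arm, as the interface text tells. Its arguments: {"type":"object","properties":{"motion":{"type":"array","items":{"type":"object","properties":{"fingers":{"type":"number"},"translation":{"type":"array","items":{"type":"number"}},"roll":{"type":"number"}}}}},"required":["motion"]}

```bash
mkdir -p pics; ls; python3 - <<'E'
from workcell import bot
import cv2,numpy as np
o=bot.get_obs();print(o)
for n in("top","side"):
    c=bot.camera(n);cv2.imwrite(f"pics/{n}0.png",c["pixels"][:,:,::-1]);print(n,c["intrinsics"].tolist(),np.round(c["world_to_cam"],4).tolist())
E
```

```text
pics
{'clock': 0.0, 'joint_pos': array([-1.13401248e+00,  2.41434729e-01,  3.72573669e-03,  1.33518849e+00,
        1.15951264e-05,  1.57082688e+00]), 'joint_vel': array([ 0.0005339 ,  0.00116548, -0.00027425,  0.00023377,  0.00097665,
        0.00014783]), 'tau': array([ 1.35881477e-03, -3.72322583e+01,  2.52405310e+01,  1.69856369e-02,
        1.58967609e-04, -1.99879196e-05]), 'eef_pos': array([ 0.21126386, -0.45251529,  0.24440263]), 'tool_rot': array([ 8.43504054e-01, -5.37121781e-01, -8.83071155e-04, -5.69152214e-04]), 'ft_force': array([0.18577116, 0.30177142, 0.29564592]), 'ft_torque': array([-0.00951944,  0.04474672,  0.00926464]), 'grip_width': 0.08519473738588444}
top [[496.6761936251371, 0.0, 323.5763747307913], [0.0, 496.6761936251371, 235.4659310594867], [0.0, 0.0, 1.0]] [[0.0067, -0.9999, 0.0148, -0.0155], [-0.9948, -0.0082, -0.102, 0.4995], [0.1021, -0.0141, -0.9947, 1.1775], [0.0, 0.0, 0.0, 1.0]]
side [[558.2049732214509, 0.0, 317.9720500608209], [0.0, 558.2049732214509, 231.63207024015904], [0.0, 0.0, 1.0]] [[-0.7653, -0.6436, 0.0058, 0.3651], [-0.3903, 0.4569, -0.7993, 0.2671], [0.5118, -0.614, -0.6009, 1.0599], [0.0, 0.0, 0.0, 1.0]]
```

View pics/top0.png

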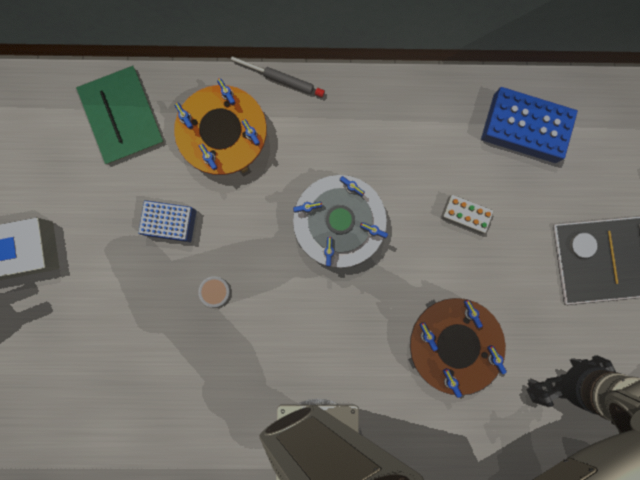

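View pics/side0.png

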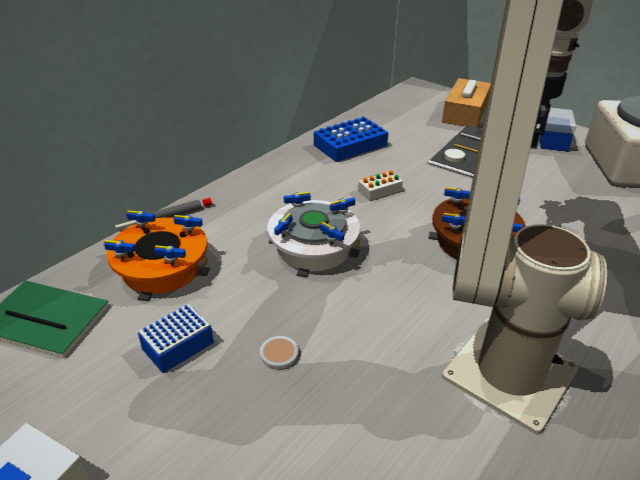

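The top view shows three chamber-like objects: orange (220,128), white (340,220) and brown (458,346). The white one, with the grey cover and green glass, fits the description. I'll measure it and enlarge a crop to confirm.

```bash
cat > h.py <<'E'
from workcell import bot
import cv2,numpy as np
def ray(c,uv,z):
    K=c["intrinsics"];T=c["world_to_cam"];R=T[:3,:3];o=-R.T@T[:3,3]
    d=R.T@np.linalg.inv(K)@np.array([uv[0],uv[1],1.]);return o+d*(z-o[2])/d[2]
def proj(c,p):
    q=c["intrinsics"]@(c["world_to_cam"]@np.r_[p,1])[:3];return q[:2]/q[2]
def masks(img):
    h=cv2.cvtColor(img,cv2.COLOR_RGB2HSV)
    return cv2.inRange(h,(105,120,50),(128,255,255)),cv2.inRange(h,(20,90,60),(36,255,255)),h
def blobs(m,amin):
    n,l,s,ce=cv2.connectedComponentsWithStats(m)
    return [(ce[i],s[i,4],l==i) for i in range(1,n) if s[i,4]>=amin]
E
python3 - <<'E'
from h import *
c=bot.camera("top");im=c["pixels"];b,y,h=masks(im)
cv2.imwrite("pics/crop1.png",cv2.resize(im[160:280,280:400,::-1],None,fx=5,fy=5,interpolation=cv2.INTER_CUBIC))
for nm,m,z in(("blue",b,.098),("yel",y,.107),("green",cv2.inRange(h,(45,80,30),(85,255,255)),.087)):
    for ce,a,l in blobs(m,4):
        if 285<ce[0]<395 and 165<ce[1]<275: print(nm,ce.round(1),a,ray(c,ce,z).round(4))
print(bot.get_obs()["clock"])
E
```

```text
blue [348.5 184.2] 77 [ 0.6113 -0.0674  0.098 ]
blue [302.6 208.1] 74 [0.5548 0.0376 0.098 ]
blue [376.6 231.6] 87 [ 0.502  -0.1317  0.098 ]
blue [327. 241.] 5 [ 0.4796 -0.0186  0.098 ]
blue [328.7 256.4] 71 [ 0.4447 -0.0227  0.098 ]
yel [356.1 187.8] 20 [ 0.6013 -0.0841  0.107 ]
yel [312.6 204.7] 23 [0.5612 0.0149 0.107 ]
yel [369.2 227.1] 21 [ 0.5111 -0.1138  0.107 ]
yel [329.1 244.8] 25 [ 0.4703 -0.0232  0.107 ]
green [339.9 218.9] 363 [ 0.532  -0.0484  0.087 ]
0.15
```

View pics/crop1.png

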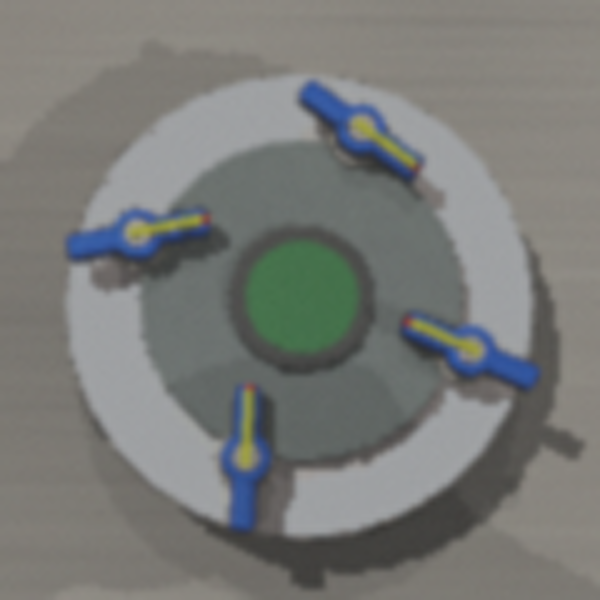

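The crop confirms it: four blue nuts with yellow pointers on the white body. Their full-image centres are (352,186), (307,206), (374,230) and (329,251). Moving the wrist camera above it to refine.

Call:
{"op": "play_rows", "data": {
  "motion": [
    {"fingers":0,"translation":[-23,-46,-8],"roll":0},
    {"fingers":0,"translation":[-23,-46,-8],"roll":0},
    {"fingers":0,"translation":[-23,-46,-8],"roll":0},
    {"fingers":0,"translation":[-23,-46,-8],"roll":0},
    {"fingers":0,"translation":[-23,-46,-8],"roll":0},
    {"fingers":0,"translation":[-23,-46,-8],"roll":0},
    {"fingers":0,"translation":[-23,-46,-8],"roll":0},
    {"fingers":0,"translation":[-23,-46,-8],"roll":0},
    {"fingers":0,"translation":[-23,-46,-8],"roll":0},
    {"fingers":0,"translation":[-23,-46,-8],"roll":0},
    {"fingers":0,"translation":[-23,-46,-8],"roll":0},
    {"fingers":0,"translation":[-23,-46,-8],"roll":0},
    {"fingers":0,"translation":[-23,-46,-8],"roll":0},
    {"fingers":0,"translation":[-23,-46,-8],"roll":0},
    {"fingers":0,"translation":[-23,-46,-8],"roll":0},
    {"fingers":0,"translation":[-23,-46,-8],"roll":0}
  ]
}}

```text
clock: 1.48
eef_pos: [0.5305, -0.0503, 0.3247]
tool_rot: [0.844, -0.537, -0.001, 0.001]
ft_force: [0.2, -0.6, -0.5]
grip_width: 0.0428
```

```bash
python3 - <<'E'
from h import *
c=bot.camera("wrist");im=c["pixels"];cv2.imwrite("pics/w1.png",im[:,:,::-1])
np.savez("w1.npz",**c)
o=bot.get_obs();print(o["clock"],o["joint_pos"].round(3),o["eef_pos"].round(4),o["tool_rot"].round(4),o["grip_width"]);print(c["world_to_cam"].round(3))
b,y,h=masks(im)
for nm,m,z in(("blue",b,.105),("yel",y,.107),("green",cv2.inRange(h,(45,80,30),(85,255,255)),.087)):
    for ce,a,l in blobs(m,60): print(nm,ce.round(1),a,ray(c,ce,z).round(4))
E
```

```text
1.5333 [-0.095  0.291  0.278  1.558 -0.     2.611] [ 0.5303 -0.0508  0.3249] [ 8.432e-01 -5.375e-01 -5.000e-04  4.000e-04] 0.042783058315445884
[[ 0.422 -0.907 -0.    -0.269]
 [-0.862 -0.402  0.309  0.373]
 [-0.28  -0.13  -0.951  0.598]
 [ 0.     0.     0.     1.   ]]
blue [16.  55.1] 2486 [0.5464 0.2496 0.105 ]
blue [366.8 144.5] 657 [ 0.6099 -0.0682  0.105 ]
blue [249.1 150.5] 664 [0.5573 0.0317 0.105 ]
blue [260.2 262.2] 503 [ 0.4554 -0.0215  0.105 ]
blue [369.  260.4] 514 [ 0.5058 -0.1251  0.105 ]
blue [448.9 452.5] 319 [ 0.3143 -0.3421  0.105 ]
yel [377.4 162.5] 144 [ 0.5993 -0.0849  0.107 ]
yel [265.3 155.7] 149 [0.5596 0.0155 0.107 ]
yel [264.7 254. ] 114 [ 0.4667 -0.0223  0.107 ]
yel [360.2 253.8] 113 [ 0.5091 -0.1127  0.107 ]
green [312.9 204.5] 1873 [ 0.5319 -0.0475  0.087 ]
green [553.3 275.9] 84 [ 0.5722 -0.3281  0.087 ]
green [525.2 278.8] 79 [ 0.5558 -0.3014  0.087 ]
green [551.8 310.7] 81 [ 0.5354 -0.3535  0.087 ]
```

View pics/w1.png

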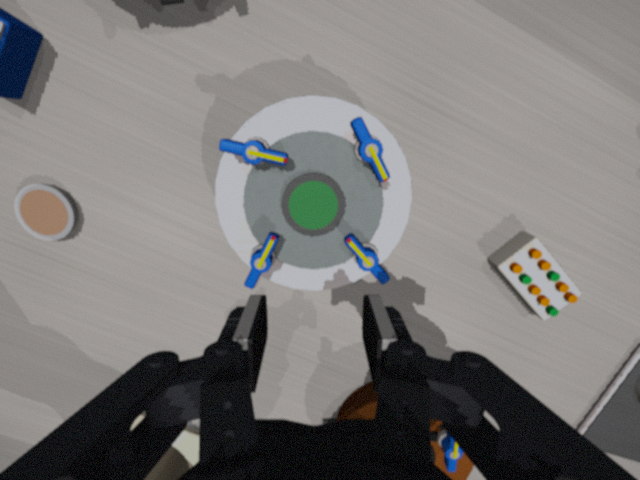

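```bash
cat >> h.py <<'E'
def nuts(c,zt=.107,roi=None):
    """hub points, bar angles (deg, along the pointer) from the wrist picture"""
    im=c["pixels"];b,y,h=masks(im);r=cv2.inRange(h,(0,130,60),(8,255,255))
    m=cv2.morphologyEx(b|y,cv2.MORPH_CLOSE,np.ones((3,3),np.uint8));out=[]
    for ce,a,l in blobs(m,200):
        p=ray(c,ce,zt-.003)
        if np.hypot(*(p[:2]-[.532,-.048]))>.11: continue
        (cx,cy),wh,_=cv2.minAreaRect(np.argwhere(l)[:,::-1].astype(np.float32))
        ys,xs=np.nonzero(l&(y>0));P=np.array([ray(c,q,zt)[:2] for q in zip(xs,ys)])
        v=np.linalg.svd(P-P.mean(0))[2][0];ctr=ray(c,(cx,cy),zt-.003)[:2]
        if v@(P.mean(0)-ctr)<0:v=-v
        out.append((ctr,p[:2],np.degrees(np.arctan2(v[1],v[0])),[ (P@v).min()-ctr@v,(P@v).max()-ctr@v],max(wh)))
    return out
E
python3 - <<'E'
from h import *
c=np.load("w1.npz");N=nuts(c)
for n in N: print(*[np.round(x,4) for x in n])
C=np.array([n[0] for n in N]);o=C.mean(0)
for it in range(2):
    d=C-o;th=np.degrees(np.arctan2(d[:,1],d[:,0]));t=(th%90);print(o,np.hypot(*d.T),t)
    a=np.radians(t.mean());q=np.round((th-t)/90)*90+t.mean()
    S=o+.08*np.c_[np.cos(np.radians(q)),np.sin(np.radians(q))];print(S.round(4))
    break
E
```

```text
[ 0.6075 -0.0728] [ 0.6072 -0.0727] -126.245 [-0.0024  0.0324] 66.8414
[0.5571 0.0278] [0.5577 0.0274] -78.247 [-0.0043  0.0299] 68.5027
[ 0.4578 -0.0215] [ 0.4581 -0.0217] -2.4611 [-0.0076  0.0264] 59.1346
[ 0.5064 -0.1217] [ 0.5064 -0.1219] 66.5598 [-0.0073  0.027 ] 59.9959
[ 0.53219533 -0.04705931] [0.07956813 0.07890229 0.07862838 0.07896906] [71.0891035  71.60546253 71.03835101 70.92316319]
[[ 0.6079 -0.0729]
 [ 0.558   0.0287]
 [ 0.4565 -0.0212]
 [ 0.5064 -0.1228]]
```

Stud fit agrees: radii 78.6–79.6 mm against 80, at 90° spacing to within 0.7°. Starting with the far nut T (0.608,-0.073), then its diagonal B, then L and R. I begin each twist at low j6 so one grip covers the whole turn.

Call:
{"op": "play_rows", "data": {
  "motion": [
    {"fingers":0,"translation":[1,-1,1],"roll":-7},
    {"fingers":0,"translation":[2,-2,2],"roll":-14},
    {"fingers":0,"translation":[3,-3,3],"roll":-21},
    {"fingers":0,"translation":[4,-4,4],"roll":-28},
    {"fingers":0,"translation":[5,-5,5],"roll":-35},
    {"fingers":0,"translation":[5.28,-6.11,6],"roll":-42},
    {"fingers":0,"translation":[5.28,-6.11,7],"roll":-49},
    {"fingers":0,"translation":[5.28,-6.11,8],"roll":-56},
    {"fingers":0,"translation":[5.28,-6.11,8],"roll":-63},
    {"fingers":0,"translation":[5.28,-6.11,8],"roll":-70},
    {"fingers":0,"translation":[5.28,-6.11,8],"roll":-77},
    {"fingers":0,"translation":[5.28,-6.11,8],"roll":-84},
    {"fingers":0,"translation":[5.28,-6.11,8],"roll":-91},
    {"fingers":0,"translation":[5.28,-6.11,8],"roll":-98},
    {"fingers":0,"translation":[5.28,-6.11,8],"roll":-105},
    {"fingers":0,"translation":[5.28,-6.11,8],"roll":-112},
    {"fingers":0,"translation":[5.28,-6.11,8],"roll":-119},
    {"fingers":0,"translation":[5.28,-6.11,8],"roll":-126},
    {"fingers":0,"translation":[5.28,-6.11,8],"roll":-133},
    {"fingers":0,"translation":[5.28,-6.11,8],"roll":-140}
  ]
}}

```text
clock: 3.2
eef_pos: [0.6077, -0.0739, 0.2455]
tool_rot: [0.792, 0.61, -0.0, -0.0]
ft_force: [0.1, -0.1, 0.2]
grip_width: 0.0431
```

Call:
{"op": "play_rows", "data": {
  "motion": [
    {"fingers":0,"translation":[0,0,0],"roll":-7},
    {"fingers":0,"translation":[0,0,0],"roll":-14},
    {"fingers":0,"translation":[0,0,0],"roll":-21},
    {"fingers":0,"translation":[0,0,0],"roll":-28},
    {"fingers":0,"translation":[0,0,0],"roll":-35},
    {"fingers":0,"translation":[0,0,0],"roll":-42},
    {"fingers":0,"translation":[0,0,0],"roll":-49},
    {"fingers":0,"translation":[0,0,0],"roll":-56},
    {"fingers":0,"translation":[0,0,0],"roll":-63},
    {"fingers":0,"translation":[0,0,0],"roll":-69},
    {"fingers":0,"translation":[0,0,0],"roll":-69},
    {"fingers":0,"translation":[0,0,0],"roll":-69},
    {"fingers":0,"translation":[0,0,0],"roll":-69}
  ]
}}

```text
clock: 4.28
eef_pos: [0.6083, -0.073, 0.2454]
tool_rot: [0.311, 0.951, -0.0, -0.0]
ft_force: [-0.4, 0.1, -0.0]
grip_width: 0.0429
```

```bash
cat >> h.py <<'E'
def st():
    o=bot.get_obs();q=o["tool_rot"]
    phi=np.degrees(2*np.arctan2(q[1],q[0]))
    print("t",round(o["clock"],2),"pos",o["eef_pos"].round(4),"phi",round((phi+180)%360-180,2),"j6",np.degrees(o["joint_pos"][5]).round(1),"F",o["ft_force"].round(1),"M",o["ft_torque"].round(3),"tau6",o["tau"][5].round(3),"w",round(o["grip_width"],4));return o
def go(p,phi):
    o=bot.get_obs();q=o["tool_rot"];f=2*np.arctan2(q[1],q[0])
    d=np.array(p)-o["eef_pos"];x=np.array([np.cos(f),np.sin(f)]);y=np.array([np.sin(f),-np.cos(f)])
    print("shift cm",np.round(100*np.array([d[:2]@x,d[:2]@y,-d[2]]),2),"roll",np.round((np.degrees(f)-phi+180)%360-180,1))
E
python3 - <<'E'
from h import *
st();go((.6079,-.0729,.102),143.8)
c=bot.camera("wrist")
for n in nuts(c): print(*[np.round(x,4) for x in n])
E
```

```text
t 4.28 pos [ 0.6083 -0.073   0.2454] phi 143.81 j6 -60.7 F [-0.4  0.1 -0. ] M [ 0.009 -0.019 -0.031] tau6 0.005 w 0.0429
shift cm [ 3.000e-02 -1.000e-02  1.434e+01] roll 0.0
[ 0.5047 -0.1248] [ 0.5052 -0.1253] 66.1059 [-0.0026  0.0321] 98.9005
[ 0.4561 -0.0228] [ 0.456  -0.0237] -2.8466 [-0.0063  0.0288] 97.9295
[ 0.6063 -0.0755] [ 0.6056 -0.0757] -126.5174 [-0.0064  0.028 ] 78.9941
[0.5577 0.0246] [0.5576 0.0246] -78.6255 [-0.0097  0.0257] 76.0919
```

Call:
{"op": "play_rows", "data": {
  "motion": [
    {"fingers":0,"translation":[0,0.15,4],"roll":0},
    {"fingers":0,"translation":[0,0.15,8],"roll":0},
    {"fingers":0,"translation":[0,0.15,11],"roll":0},
    {"fingers":0,"translation":[0,0.15,13],"roll":0},
    {"fingers":0,"translation":[0,0.15,14.3],"roll":0},
    {"fingers":0,"translation":[0,0.15,14.3],"roll":0},
    {"fingers":0,"translation":[0,0.15,14.3],"roll":0}
  ]
}}

```text
clock: 4.92
eef_pos: [0.609, -0.0709, 0.1017]
tool_rot: [0.309, 0.951, -0.0, -0.001]
ft_force: [0.4, -1.3, 0.4]
grip_width: 0.0433
```

```bash
python3 - <<'E'
from h import *
st();go((.6074,-.0741,.102),143.6)
c=bot.camera("wrist");cv2.imwrite("pics/w2.png",c["pixels"][:,:,::-1])
E
```

```text
t 4.92 pos [ 0.609  -0.0709  0.1017] phi 143.97 j6 -60.6 F [ 0.4 -1.3  0.4] M [-0.026  0.006  0.046] tau6 0.006 w 0.0433
shift cm [-0.06 -0.35 -0.03] roll 0.4
```

View pics/w2.png

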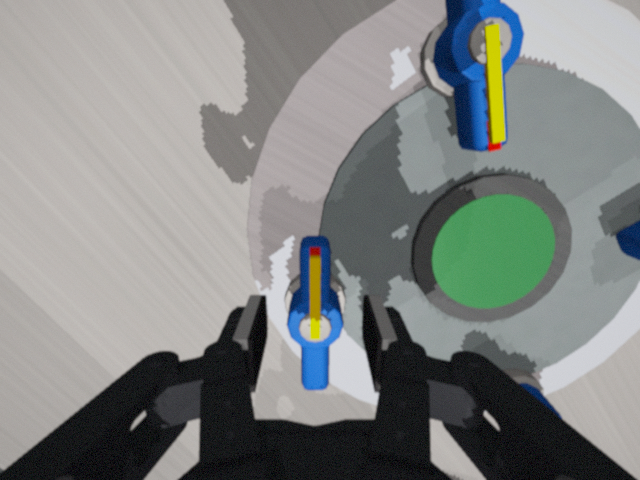

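The bar lies between the pads at (315,310) with its hub at (315,327). I'll compute the hub offset from this close view.

```bash
python3 - <<'E'
from h import *
c=bot.camera("wrist")
for z in(.106,.108,.110):
    p=ray(c,(315,327),z);print(p.round(4));
p=ray(c,(315,327),.108);go((p[0],p[1],.102),143.97)
print(proj(c,np.r_[bot.get_obs()["eef_pos"]]))
E
```

```text
[ 0.6093 -0.072   0.106 ]
[ 0.6086 -0.073   0.108 ]
[ 0.6078 -0.074   0.11  ]
shift cm [ 0.05 -0.28  0.18] roll 0.0
[313.73007851 327.51247302]
```

Call:
{"op": "play_rows", "data": {
  "motion": [
    {"fingers":0,"translation":[0,-0.25,0],"roll":0},
    {"fingers":0.4,"translation":[0,-0.25,0],"roll":0},
    {"fingers":1,"translation":[0,-0.25,0],"roll":0},
    {"fingers":1,"translation":[0,-0.25,0],"roll":0},
    {"fingers":1,"translation":[0,-0.25,0],"roll":0},
    {"fingers":1,"translation":[0,-0.25,0],"roll":0},
    {"fingers":1,"translation":[0,-0.25,0],"roll":0}
  ]
}}

```text
clock: 5.6
eef_pos: [0.608, -0.0725, 0.104]
tool_rot: [0.309, 0.951, 0.0, 0.0]
ft_force: [-3.5, 1.2, 6.3]
grip_width: 0.0207
```

```bash
python3 - <<'E'
from h import *
st()
E
```

```text
t 5.6 pos [ 0.608  -0.0725  0.104 ] phi 144.03 j6 -60.8 F [-3.5  1.2  6.3] M [0.229 0.645 0.026] tau6 -0.017 w 0.0207
```

Call:
{"op": "play_rows", "data": {
  "motion": [
    {"fingers":1,"translation":[0,0,0],"roll":0},
    {"fingers":1,"translation":[0,0,0],"roll":0},
    {"fingers":1,"translation":[0,0,0],"roll":0},
    {"fingers":1,"translation":[0,0,0],"roll":0}
  ]
}}

```text
clock: 5.93
eef_pos: [0.608, -0.0725, 0.104]
tool_rot: [0.309, 0.951, 0.0, 0.0]
ft_force: [-3.4, 1.7, 6.1]
grip_width: 0.0206
```

```bash
python3 - <<'E'
from h import *
st()
c=bot.camera("wrist");cv2.imwrite("pics/w3.png",c["pixels"][200:480,200:440,::-1])
E
```

```text
t 5.93 pos [ 0.608  -0.0725  0.104 ] phi 144.03 j6 -60.8 F [-3.4  1.7  6.1] M [ 0.265  0.698 -0.003] tau6 -0.018 w 0.0206
```

View pics/w3.png

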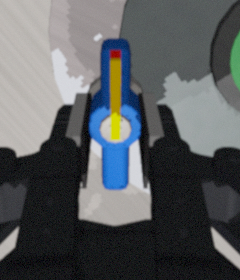

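The boss (20.6 mm) is held centred between the pads, with the bar parallel to them. Testing a twist of 42°.

Call:
{"op": "play_rows", "data": {
  "motion": [
    {"fingers":1,"translation":[0,0,0.016],"roll":7},
    {"fingers":1,"translation":[0,0,0.031],"roll":14},
    {"fingers":1,"translation":[0,0,0.047],"roll":21},
    {"fingers":1,"translation":[0,0,0.062],"roll":28},
    {"fingers":1,"translation":[0,0,0.078],"roll":35},
    {"fingers":1,"translation":[0,0,0.093],"roll":42},
    {"fingers":1,"translation":[0,0,0.093],"roll":42}
  ]
}}

```text
clock: 6.57
eef_pos: [0.6088, -0.0738, 0.1031]
tool_rot: [0.63, 0.776, -0.0, 0.002]
ft_force: [-1.4, -2.8, 5.7]
grip_width: 0.0208
```

```bash
cat >> h.py <<'E'
def bar(c):
    "bar angle of the gripped nut in the wrist picture vs the jaw's y axis, from the yellow pointer"
    b,y,h=masks(c["pixels"]);y=y[200:420,250:390]
    bl=max(blobs(y,30),key=lambda t:t[1]);ys,xs=np.nonzero(bl[2])
    P=np.array([ray(c,(u+250,v+200),.107)[:2] for u,v in zip(xs,ys)])
    v=np.linalg.svd(P-P.mean(0))[2][0];return np.degrees(np.arctan2(v[1],v[0]))%180
E
python3 - <<'E'
from h import *
o=st();print("bar",bar(bot.camera("wrist")))
E
```

```text
t 6.57 pos [ 0.6088 -0.0738  0.1031] phi 101.87 j6 -18.7 F [-1.4 -2.8  5.7] M [-0.537  0.322 -0.085] tau6 0.738 w 0.0208
bar 11.467570783973656
```

Call:
{"op": "play_rows", "data": {
  "motion": [
    {"fingers":1,"translation":[0,0,0.016],"roll":7},
    {"fingers":1,"translation":[0,0,0.031],"roll":14},
    {"fingers":1,"translation":[0,0,0.047],"roll":21},
    {"fingers":1,"translation":[0,0,0.062],"roll":28},
    {"fingers":1,"translation":[0,0,0.078],"roll":35},
    {"fingers":1,"translation":[0,0,0.093],"roll":42},
    {"fingers":1,"translation":[0,0,0.109],"roll":49},
    {"fingers":1,"translation":[0,0,0.124],"roll":56},
    {"fingers":1,"translation":[0,0,0.14],"roll":63},
    {"fingers":1,"translation":[0,0,0.156],"roll":70},
    {"fingers":1,"translation":[0,0,0.156],"roll":70}
  ]
}}

```text
clock: 7.53
eef_pos: [0.6077, -0.0759, 0.1015]
tool_rot: [0.962, 0.274, -0.001, 0.003]
ft_force: [-5.5, -6.5, 7.7]
grip_width: 0.0206
```

```bash
python3 - <<'E'
from h import *
o=st();print("bar",bar(bot.camera("wrist")))
E
```

```text
t 7.53 pos [ 0.6077 -0.0759  0.1015] phi 31.85 j6 51.2 F [-5.5 -6.5  7.7] M [-1.55   1.017 -0.133] tau6 0.669 w 0.0206
bar 121.92891740907285
```

Bar follows the gripper at 0.13 N m running torque. I'll recentre slightly for the side force and go to 130°, the earliest possible stop, then in small steps with torque checks.

Call:
{"op": "play_rows", "data": {
  "motion": [
    {"fingers":1,"translation":[-0.1,0.06,0.016],"roll":6},
    {"fingers":1,"translation":[-0.19,0.12,0.031],"roll":12},
    {"fingers":1,"translation":[-0.19,0.12,0.045],"roll":18},
    {"fingers":1,"translation":[-0.19,0.12,0.045],"roll":18}
  ]
}}

```text
clock: 7.92
eef_pos: [0.6071, -0.0763, 0.1011]
tool_rot: [0.993, 0.121, 0.0, 0.001]
ft_force: [-3.9, -3.1, 7.7]
grip_width: 0.0207
```

```bash
python3 - <<'E'
from h import *
o=st()
E
```

```text
t 7.92 pos [ 0.6071 -0.0763  0.1011] phi 13.95 j6 69.0 F [-3.9 -3.1  7.7] M [-0.734  0.894 -0.072] tau6 0.577 w 0.0207
```

Call:
{"op": "play_rows", "data": {
  "motion": [
    {"fingers":1,"translation":[-0.1,0.03,0.01],"roll":4},
    {"fingers":1,"translation":[-0.1,0.03,0.02],"roll":8},
    {"fingers":1,"translation":[-0.1,0.03,0.02],"roll":8}
  ]
}}

```text
clock: 8.17
eef_pos: [0.6067, -0.0764, 0.101]
tool_rot: [0.999, 0.053, 0.001, 0.001]
ft_force: [-2.9, -2.5, 7.3]
grip_width: 0.0205
```

```bash
python3 - <<'E'
from h import *
o=st()
E
```

```text
t 8.17 pos [ 0.6067 -0.0764  0.101 ] phi 6.05 j6 76.8 F [-2.9 -2.5  7.3] M [-0.537  0.554  0.029] tau6 0.41 w 0.0205
```

Call:
{"op": "play_rows", "data": {
  "motion": [
    {"fingers":1,"translation":[0,0,0],"roll":0},
    {"fingers":1,"translation":[0,0,0],"roll":0}
  ]
}}

```text
clock: 8.33
eef_pos: [0.6067, -0.0764, 0.101]
tool_rot: [0.999, 0.054, 0.001, 0.001]
ft_force: [-2.2, -2.3, 7.6]
grip_width: 0.0207
```

```bash
python3 - <<'E'
from h import *
o=st();print(o["tau"].round(2),"bar",bar(bot.camera("wrist")))
E
```

```text
t 8.33 pos [ 0.6067 -0.0764  0.101 ] phi 6.16 j6 76.7 F [-2.2 -2.3  7.6] M [-0.473  0.629 -0.065] tau6 -0.044 w 0.0207
[ 1.640e+00 -4.566e+01  2.209e+01 -9.200e-01  7.900e-01 -4.000e-02] bar 96.3151703813905
```

Call:
{"op": "play_rows", "data": {
  "motion": [
    {"fingers":1,"translation":[0,0,0.01],"roll":4},
    {"fingers":1,"translation":[0,0,0.02],"roll":8},
    {"fingers":1,"translation":[0,0,0.02],"roll":8},
    {"fingers":1,"translation":[0,0,0.02],"roll":8}
  ]
}}

```text
clock: 8.72
eef_pos: [0.6064, -0.0764, 0.1008]
tool_rot: [1.0, -0.016, 0.001, 0.001]
ft_force: [-3.0, -2.1, 7.2]
grip_width: 0.0207
```

```bash
python3 - <<'E'
from h import *
o=st();print("bar",bar(bot.camera("wrist")))
E
```

```text
t 8.72 pos [ 0.6064 -0.0764  0.1008] phi -1.84 j6 84.7 F [-3.  -2.1  7.2] M [-0.45   0.753 -0.02 ] tau6 -0.008 w 0.0207
bar 88.37927156219611
```

Call:
{"op": "play_rows", "data": {
  "motion": [
    {"fingers":1,"translation":[0,0,0.01],"roll":4},
    {"fingers":1,"translation":[0,0,0.02],"roll":8},
    {"fingers":1,"translation":[0,0,0.02],"roll":8},
    {"fingers":1,"translation":[0,0,0.02],"roll":8}
  ]
}}

```text
clock: 9.1
eef_pos: [0.6061, -0.0763, 0.1006]
tool_rot: [0.996, -0.086, 0.0, 0.001]
ft_force: [-3.8, -2.9, 7.3]
grip_width: 0.0207
```

```bash
python3 - <<'E'
from h import *
o=st();print("bar",bar(bot.camera("wrist")))
E
```

```text
t 9.1 pos [ 0.6061 -0.0763  0.1006] phi -9.85 j6 92.7 F [-3.8 -2.9  7.3] M [-0.459  0.917 -0.049] tau6 -0.007 w 0.0207
bar 80.2051700972432
```

Call:
{"op": "play_rows", "data": {
  "motion": [
    {"fingers":1,"translation":[0,0,0.01],"roll":4},
    {"fingers":1,"translation":[0,0,0.02],"roll":8},
    {"fingers":1,"translation":[0,0,0.02],"roll":8},
    {"fingers":1,"translation":[0,0,0.02],"roll":8}
  ]
}}

```text
clock: 9.48
eef_pos: [0.6058, -0.0762, 0.1004]
tool_rot: [0.988, -0.155, 0.0, 0.001]
ft_force: [-3.5, -2.3, 8.5]
grip_width: 0.0206
```

```bash
python3 - <<'E'
from h import *
o=st();print("bar",bar(bot.camera("wrist")))
E
```

```text
t 9.48 pos [ 0.6058 -0.0762  0.1004] phi -17.81 j6 100.7 F [-3.5 -2.3  8.5] M [-0.446  1.066  0.161] tau6 0.203 w 0.0206
bar 73.02305608370506
```

Call:
{"op": "play_rows", "data": {
  "motion": [
    {"fingers":1,"translation":[0,0,0.005],"roll":2},
    {"fingers":1,"translation":[0,0,0.005],"roll":2},
    {"fingers":1,"translation":[0,0,0.005],"roll":2}
  ]
}}

```text
clock: 9.78
eef_pos: [0.6058, -0.0762, 0.1004]
tool_rot: [0.985, -0.171, 0.0, 0.001]
ft_force: [-4.6, -2.7, 8.4]
grip_width: 0.021
```

```bash
python3 - <<'E'
from h import *
o=st();print("bar",bar(bot.camera("wrist")))
E
```

```text
t 9.78 pos [ 0.6058 -0.0762  0.1004] phi -19.75 j6 102.6 F [-4.6 -2.7  8.4] M [-0.461  1.088  0.471] tau6 0.503 w 0.021
bar 72.85473145895187
```

T is tight: torque holds at 0.47 N m while the bar stays at 72.9°. Releasing, rising and unwinding for nut B, the diagonal one.

Call:
{"op": "play_rows", "data": {
  "motion": [
    {"fingers":1,"translation":[0,0,0],"roll":-2},
    {"fingers":0,"translation":[0,0,0],"roll":-2},
    {"fingers":0,"translation":[0,0,0],"roll":-2},
    {"fingers":0,"translation":[0,0,0],"roll":-2},
    {"fingers":0,"translation":[0,0,0],"roll":-2},
    {"fingers":0,"translation":[0,0,-4],"roll":-2},
    {"fingers":0,"translation":[0,0,-8],"roll":-2},
    {"fingers":0,"translation":[0,0,-10],"roll":-5},
    {"fingers":0,"translation":[0,0,-10],"roll":-12},
    {"fingers":0,"translation":[0,0,-10],"roll":-19},
    {"fingers":0,"translation":[0,0,-10],"roll":-26},
    {"fingers":0,"translation":[0,0,-10],"roll":-33},
    {"fingers":0,"translation":[0,0,-10],"roll":-40},
    {"fingers":0,"translation":[0,0,-10],"roll":-47},
    {"fingers":0,"translation":[0,0,-10],"roll":-54},
    {"fingers":0,"translation":[0,0,-10],"roll":-61},
    {"fingers":0,"translation":[0,0,-10],"roll":-68},
    {"fingers":0,"translation":[0,0,-10],"roll":-75},
    {"fingers":0,"translation":[0,0,-10],"roll":-82},
    {"fingers":0,"translation":[0,0,-10],"roll":-89}
  ]
}}

```text
clock: 11.5
eef_pos: [0.6063, -0.0752, 0.1981]
tool_rot: [0.822, 0.569, -0.0, -0.0]
ft_force: [0.2, 0.2, 0.2]
grip_width: 0.0428
```

Call:
{"op": "play_rows", "data": {
  "motion": [
    {"fingers":0,"translation":[0,0,0],"roll":-7},
    {"fingers":0,"translation":[0,0,0],"roll":-14},
    {"fingers":0,"translation":[0,0,0],"roll":-21},
    {"fingers":0,"translation":[0,0,0],"roll":-28},
    {"fingers":0,"translation":[0,0,0],"roll":-35},
    {"fingers":0,"translation":[0,0,0],"roll":-42},
    {"fingers":0,"translation":[0,0,0],"roll":-49},
    {"fingers":0,"translation":[0,0,0],"roll":-56},
    {"fingers":0,"translation":[0,0,0],"roll":-63},
    {"fingers":0,"translation":[0,0,0],"roll":-70},
    {"fingers":0,"translation":[0,0,0],"roll":-77},
    {"fingers":0,"translation":[0,0,0],"roll":-84},
    {"fingers":0,"translation":[0,0,0],"roll":-91},
    {"fingers":0,"translation":[0,0,0],"roll":-98},
    {"fingers":0,"translation":[0,0,0],"roll":-105},
    {"fingers":0,"translation":[0,0,0],"roll":-112},
    {"fingers":0,"translation":[0,0,0],"roll":-119},
    {"fingers":0,"translation":[0,0,0],"roll":-126},
    {"fingers":0,"translation":[0,0,0],"roll":-133},
    {"fingers":0,"translation":[0,0,0],"roll":-140}
  ]
}}

```text
clock: 13.17
eef_pos: [0.6063, -0.0752, 0.1981]
tool_rot: [-0.254, 0.967, 0.0, -0.0]
ft_force: [0.1, 0.6, -0.9]
grip_width: 0.043
```

```bash
python3 - <<'E'
from h import *
st();go((.4548,-.0242,.102),-98)
c=bot.camera("wrist")
for n in nuts(c): print(*[np.round(x,4) for x in n])
E
```

```text
t 13.17 pos [ 0.6063 -0.0752  0.1981] phi -150.58 j6 -126.5 F [ 0.1  0.6 -0.9] M [-0.025  0.004 -0.011] tau6 1.207 w 0.043
shift cm [10.69 11.88  9.61] roll -52.6
[ 0.608  -0.0763] [ 0.608  -0.0773] 72.3191 [-0.0022  0.032 ] 93.3381
[ 0.5066 -0.1248] [ 0.5075 -0.1248] 66.24 [-0.004   0.0305] 102.6931
[0.5596 0.0227] [0.5598 0.0224] -77.4835 [-0.0129  0.0227] 78.2539
```

Call:
{"op": "play_rows", "data": {
  "motion": [
    {"fingers":0,"translation":[2.5,3,0],"roll":-7},
    {"fingers":0,"translation":[5,6,0],"roll":-14},
    {"fingers":0,"translation":[7.5,9,0],"roll":-21},
    {"fingers":0,"translation":[10.69,11.88,0],"roll":-28},
    {"fingers":0,"translation":[10.69,11.88,0],"roll":-35},
    {"fingers":0,"translation":[10.69,11.88,0],"roll":-42},
    {"fingers":0,"translation":[10.69,11.88,0],"roll":-49},
    {"fingers":0,"translation":[10.69,11.88,2],"roll":-52},
    {"fingers":0,"translation":[10.69,11.88,5],"roll":-52},
    {"fingers":0,"translation":[10.69,11.88,8],"roll":-52},
    {"fingers":0,"translation":[10.69,11.88,9.6],"roll":-52},
    {"fingers":0,"translation":[10.69,11.88,9.6],"roll":-52},
    {"fingers":0,"translation":[10.69,11.88,9.6],"roll":-52}
  ]
}}

```text
clock: 14.3
eef_pos: [0.4545, -0.0233, 0.102]
tool_rot: [-0.649, 0.761, 0.001, -0.001]
ft_force: [0.6, 1.2, 0.6]
grip_width: 0.0428
```

```bash
python3 - <<'E'
from h import *
st();go((.4548,-.0242,.102),-98)
c=bot.camera("wrist");cv2.imwrite("pics/w4.png",c["pixels"][:,:,::-1])
print(proj(c,bot.get_obs()["eef_pos"]))
E
```

```text
t 14.3 pos [ 0.4545 -0.0233  0.102 ] phi -99.04 j6 -173.9 F [0.6 1.2 0.6] M [-0.01  -0.043  0.026] tau6 0.01 w 0.0428
shift cm [ 0.08 -0.05 -0.  ] roll -1.0
[315.42990653 326.97044896]
```

View pics/w4.png

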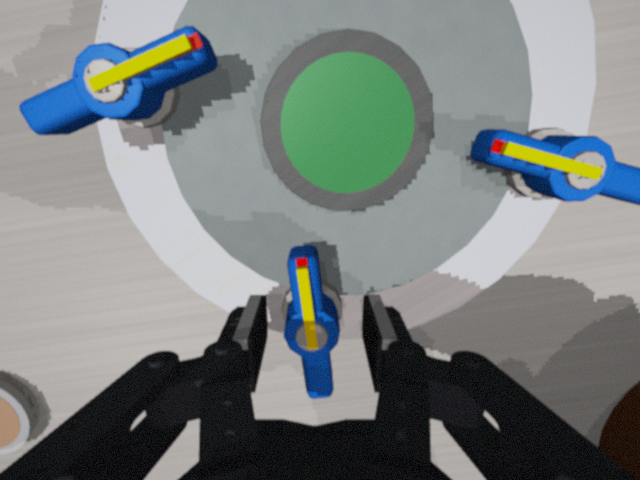

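Hub at (312,337), bar at about 5° to the jaws, both pads clear. A small shift, then closing.

Call:
{"op": "play_rows", "data": {
  "motion": [
    {"fingers":0.2,"translation":[-0.15,-0.13,0],"roll":0},
    {"fingers":0.6,"translation":[-0.15,-0.13,0],"roll":0},
    {"fingers":1,"translation":[-0.15,-0.13,0],"roll":0},
    {"fingers":1,"translation":[-0.15,-0.13,0],"roll":0},
    {"fingers":1,"translation":[-0.15,-0.13,0],"roll":0},
    {"fingers":1,"translation":[-0.15,-0.13,0],"roll":0},
    {"fingers":1,"translation":[-0.15,-0.13,0],"roll":0},
    {"fingers":1,"translation":[-0.15,-0.13,0],"roll":0}
  ]
}}

```text
clock: 15.02
eef_pos: [0.4583, -0.0225, 0.1043]
tool_rot: [-0.649, 0.76, -0.002, 0.001]
ft_force: [0.1, -2.0, 6.4]
grip_width: 0.0208
```

```bash
python3 - <<'E'
from h import *
st();print("bar",bar(bot.camera("wrist")))
E
```

```text
t 15.02 pos [ 0.4583 -0.0225  0.1043] phi -99.0 j6 -173.8 F [ 0.1 -2.   6.4] M [-0.254  0.035  0.029] tau6 0.011 w 0.0208
bar 177.04451374589152
```

Call:
{"op": "play_rows", "data": {
  "motion": [
    {"fingers":1,"translation":[0,0,0.016],"roll":7},
    {"fingers":1,"translation":[0,0,0.031],"roll":14},
    {"fingers":1,"translation":[0,0,0.047],"roll":21},
    {"fingers":1,"translation":[0,0,0.062],"roll":28},
    {"fingers":1,"translation":[0,0,0.078],"roll":35},
    {"fingers":1,"translation":[0,0,0.093],"roll":42},
    {"fingers":1,"translation":[0,0,0.109],"roll":49},
    {"fingers":1,"translation":[0,0,0.124],"roll":56},
    {"fingers":1,"translation":[0,0,0.14],"roll":63},
    {"fingers":1,"translation":[0,0,0.156],"roll":70},
    {"fingers":1,"translation":[0,0,0.156],"roll":70},
    {"fingers":1,"translation":[0,0,0.156],"roll":70}
  ]
}}

```text
clock: 16.07
eef_pos: [0.4561, -0.0248, 0.1026]
tool_rot: [-0.095, 0.995, -0.003, -0.0]
ft_force: [-5.5, -8.4, 10.7]
grip_width: 0.021
```

```bash
python3 - <<'E'
from h import *
st();print("bar",bar(bot.camera("wrist")))
E
```

```text
t 16.07 pos [ 0.4561 -0.0248  0.1026] phi -169.13 j6 -103.8 F [-5.5 -8.4 10.7] M [-1.709  1.171 -0.149] tau6 -0.057 w 0.021
bar 107.1292258689781
```

Call:
{"op": "play_rows", "data": {
  "motion": [
    {"fingers":1,"translation":[0.1,-0.14,0.016],"roll":7},
    {"fingers":1,"translation":[0.2,-0.27,0.031],"roll":14},
    {"fingers":1,"translation":[0.2,-0.27,0.047],"roll":21},
    {"fingers":1,"translation":[0.2,-0.27,0.062],"roll":28},
    {"fingers":1,"translation":[0.2,-0.27,0.078],"roll":35},
    {"fingers":1,"translation":[0.2,-0.27,0.093],"roll":42},
    {"fingers":1,"translation":[0.2,-0.27,0.109],"roll":49},
    {"fingers":1,"translation":[0.2,-0.27,0.124],"roll":56},
    {"fingers":1,"translation":[0.2,-0.27,0.133],"roll":60},
    {"fingers":1,"translation":[0.2,-0.27,0.133],"roll":60},
    {"fingers":1,"translation":[0.2,-0.27,0.133],"roll":60}
  ]
}}

```text
clock: 17.03
eef_pos: [0.4532, -0.0244, 0.1011]
tool_rot: [0.415, 0.91, 0.0, -0.002]
ft_force: [-8.7, 3.4, 14.1]
grip_width: 0.0212
```

```bash
python3 - <<'E'
from h import *
st();print("bar",bar(bot.camera("wrist")))
E
```

```text
t 17.03 pos [ 0.4532 -0.0244  0.1011] phi 131.02 j6 -44.2 F [-8.7  3.4 14.1] M [ 0.479  1.833 -0.057] tau6 -0.028 w 0.0212
bar 47.21830050893897
```

Call:
{"op": "play_rows", "data": {
  "motion": [
    {"fingers":1,"translation":[0.13,-0.08,-0.02],"roll":4},
    {"fingers":1,"translation":[0.25,-0.15,-0.04],"roll":8},
    {"fingers":1,"translation":[0.25,-0.15,-0.04],"roll":8},
    {"fingers":1,"translation":[0.25,-0.15,-0.04],"roll":8}
  ]
}}

```text
clock: 17.42
eef_pos: [0.4526, -0.0239, 0.1012]
tool_rot: [0.476, 0.879, 0.001, 0.0]
ft_force: [-2.9, 0.7, 8.7]
grip_width: 0.0209
```

```bash
python3 - <<'E'
from h import *
st();print("bar",bar(bot.camera("wrist")))
E
```

```text
t 17.42 pos [ 0.4526 -0.0239  0.1012] phi 123.11 j6 -36.2 F [-2.9  0.7  8.7] M [ 0.205  0.631 -0.096] tau6 -0.035 w 0.0209
bar 39.351682524268064
```

Call:
{"op": "play_rows", "data": {
  "motion": [
    {"fingers":1,"translation":[0,0,0.01],"roll":5},
    {"fingers":1,"translation":[0,0,0.02],"roll":9},
    {"fingers":1,"translation":[0,0,0.02],"roll":9},
    {"fingers":1,"translation":[0,0,0.02],"roll":9}
  ]
}}

```text
clock: 17.8
eef_pos: [0.4524, -0.0236, 0.101]
tool_rot: [0.544, 0.839, 0.001, -0.0]
ft_force: [-3.5, 2.7, 8.7]
grip_width: 0.0208
```

```bash
python3 - <<'E'
from h import *
st();print("bar",bar(bot.camera("wrist")))
E
```

```text
t 17.8 pos [ 0.4524 -0.0236  0.101 ] phi 114.12 j6 -27.2 F [-3.5  2.7  8.7] M [ 0.479  0.693 -0.034] tau6 -0.026 w 0.0208
bar 30.35755013130783
```

Call:
{"op": "play_rows", "data": {
  "motion": [
    {"fingers":1,"translation":[0,0,0.01],"roll":5},
    {"fingers":1,"translation":[0,0,0.02],"roll":9},
    {"fingers":1,"translation":[0,0,0.02],"roll":9},
    {"fingers":1,"translation":[0,0,0.02],"roll":9}
  ]
}}

```text
clock: 18.18
eef_pos: [0.4523, -0.0232, 0.1008]
tool_rot: [0.608, 0.794, 0.001, -0.001]
ft_force: [-3.5, 4.1, 8.8]
grip_width: 0.0202
```

```bash
python3 - <<'E'
from h import *
st();print("bar",bar(bot.camera("wrist")))
E
```

```text
t 18.18 pos [ 0.4523 -0.0232  0.1008] phi 105.14 j6 -18.2 F [-3.5  4.1  8.8] M [ 0.65   0.806 -0.039] tau6 -0.023 w 0.0202
bar 21.28341673408015
```

Call:
{"op": "play_rows", "data": {
  "motion": [
    {"fingers":1,"translation":[0.06,-0.04,0.01],"roll":5},
    {"fingers":1,"translation":[0.12,-0.07,0.02],"roll":9},
    {"fingers":1,"translation":[0.12,-0.07,0.02],"roll":9},
    {"fingers":1,"translation":[0.12,-0.07,0.02],"roll":9}
  ]
}}

```text
clock: 18.57
eef_pos: [0.4521, -0.0226, 0.1006]
tool_rot: [0.668, 0.744, 0.001, 0.0]
ft_force: [-2.3, 2.2, 7.4]
grip_width: 0.0207
```

```bash
python3 - <<'E'
from h import *
st();print("bar",bar(bot.camera("wrist")))
E
```

```text
t 18.57 pos [ 0.4521 -0.0226  0.1006] phi 96.13 j6 -9.1 F [-2.3  2.2  7.4] M [ 0.376  0.39  -0.05 ] tau6 -0.025 w 0.0207
bar 12.231048833784028
```

Call:
{"op": "play_rows", "data": {
  "motion": [
    {"fingers":1,"translation":[0,0,0.01],"roll":5},
    {"fingers":1,"translation":[0,0,0.02],"roll":9},
    {"fingers":1,"translation":[0,0,0.02],"roll":9},
    {"fingers":1,"translation":[0,0,0.02],"roll":9}
  ]
}}

```text
clock: 18.95
eef_pos: [0.452, -0.0222, 0.1004]
tool_rot: [0.724, 0.689, 0.002, -0.0]
ft_force: [-1.8, 3.5, 8.6]
grip_width: 0.0212
```

```bash
python3 - <<'E'
from h import *
st();print("bar",bar(bot.camera("wrist")))
E
```

```text
t 18.95 pos [ 0.452  -0.0222  0.1004] phi 87.15 j6 -0.1 F [-1.8  3.5  8.6] M [ 0.634  0.422 -0.036] tau6 -0.021 w 0.0212
bar 3.5576101860701392
```

Call:
{"op": "play_rows", "data": {
  "motion": [
    {"fingers":1,"translation":[0,0,0.01],"roll":5},
    {"fingers":1,"translation":[0,0,0.02],"roll":10},
    {"fingers":1,"translation":[0,0,0.02],"roll":10},
    {"fingers":1,"translation":[0,0,0.02],"roll":10}
  ]
}}

```text
clock: 19.33
eef_pos: [0.4521, -0.0217, 0.1003]
tool_rot: [0.782, 0.624, 0.002, -0.001]
ft_force: [-1.7, 4.7, 5.7]
grip_width: 0.0208
```

```bash
python3 - <<'E'
from h import *
st();print("bar",bar(bot.camera("wrist")))
E
```

```text
t 19.33 pos [ 0.4521 -0.0217  0.1003] phi 77.16 j6 10.0 F [-1.7  4.7  5.7] M [ 1.001  0.462 -0.098] tau6 -0.041 w 0.0208
bar 173.40183323192386
```

Call:
{"op": "play_rows", "data": {
  "motion": [
    {"fingers":1,"translation":[0.05,0,0.01],"roll":5},
    {"fingers":1,"translation":[0.1,0,0.02],"roll":10},
    {"fingers":1,"translation":[0.1,0,0.02],"roll":10},
    {"fingers":1,"translation":[0.1,0,0.02],"roll":10}
  ]
}}

```text
clock: 19.72
eef_pos: [0.4523, -0.0211, 0.1]
tool_rot: [0.833, 0.553, 0.002, -0.001]
ft_force: [-2.4, 4.0, 7.0]
grip_width: 0.021
```

```bash
python3 - <<'E'
from h import *
st();print("bar",bar(bot.camera("wrist")))
E
```

```text
t 19.72 pos [ 0.4523 -0.0211  0.1   ] phi 67.14 j6 20.1 F [-2.4  4.   7. ] M [0.772 0.43  0.003] tau6 -0.046 w 0.021
bar 163.42698488561348
```

Call:
{"op": "play_rows", "data": {
  "motion": [
    {"fingers":1,"translation":[0,0,0.01],"roll":5},
    {"fingers":1,"translation":[0,0,0.02],"roll":10},
    {"fingers":1,"translation":[0,0,0.02],"roll":10},
    {"fingers":1,"translation":[0,0,0.02],"roll":10}
  ]
}}

```text
clock: 20.1
eef_pos: [0.4525, -0.0207, 0.0998]
tool_rot: [0.878, 0.478, 0.002, -0.001]
ft_force: [-0.7, 5.6, 6.9]
grip_width: 0.0205
```

```bash
python3 - <<'E'
from h import *
st();print("bar",bar(bot.camera("wrist")))
E
```

```text
t 20.1 pos [ 0.4525 -0.0207  0.0998] phi 57.16 j6 30.1 F [-0.7  5.6  6.9] M [ 1.033  0.342 -0.122] tau6 -0.041 w 0.0205
bar 153.55370046882342
```

Call:
{"op": "play_rows", "data": {
  "motion": [
    {"fingers":1,"translation":[0.05,-0.05,0.01],"roll":5},
    {"fingers":1,"translation":[0.1,-0.1,0.02],"roll":10},
    {"fingers":1,"translation":[0.1,-0.1,0.02],"roll":10},
    {"fingers":1,"translation":[0.1,-0.1,0.02],"roll":10}
  ]
}}

```text
clock: 20.48
eef_pos: [0.4528, -0.0201, 0.0997]
tool_rot: [0.916, 0.4, 0.002, -0.0]
ft_force: [-0.3, 2.3, 5.4]
grip_width: 0.0208
```

```bash
python3 - <<'E'
from h import *
st();print("bar",bar(bot.camera("wrist")))
E
```

```text
t 20.48 pos [ 0.4528 -0.0201  0.0997] phi 47.2 j6 40.2 F [-0.3  2.3  5.4] M [0.409 0.07  0.339] tau6 0.331 w 0.0208
bar 145.14424865646248
```

B is tight (0.34 N m held, bar stopped at 145°, 212° turned). Releasing; next is L.

Call:
{"op": "play_rows", "data": {
  "motion": [
    {"fingers":1,"translation":[0,0,0],"roll":-2},
    {"fingers":0,"translation":[0,0,0],"roll":-2},
    {"fingers":0,"translation":[0,0,0],"roll":-2},
    {"fingers":0,"translation":[0,0,0],"roll":-2},
    {"fingers":0,"translation":[0,0,0],"roll":-2},
    {"fingers":0,"translation":[0,0,-4],"roll":-2},
    {"fingers":0,"translation":[0,0,-8],"roll":-2},
    {"fingers":0,"translation":[0,0,-10],"roll":-5},
    {"fingers":0,"translation":[0,0,-10],"roll":-12},
    {"fingers":0,"translation":[0,0,-10],"roll":-19},
    {"fingers":0,"translation":[0,0,-10],"roll":-26},
    {"fingers":0,"translation":[0,0,-10],"roll":-33},
    {"fingers":0,"translation":[0,0,-10],"roll":-40},
    {"fingers":0,"translation":[0,0,-10],"roll":-47},
    {"fingers":0,"translation":[0,0,-10],"roll":-54},
    {"fingers":0,"translation":[0,0,-10],"roll":-61},
    {"fingers":0,"translation":[0,0,-10],"roll":-68},
    {"fingers":0,"translation":[0,0,-10],"roll":-75},
    {"fingers":0,"translation":[0,0,-10],"roll":-82},
    {"fingers":0,"translation":[0,0,-10],"roll":-89}
  ]
}}

```text
clock: 22.2
eef_pos: [0.4512, -0.021, 0.1981]
tool_rot: [0.372, 0.928, -0.0, -0.0]
ft_force: [0.4, -0.3, 0.3]
grip_width: 0.0426
```

```bash
python3 - <<'E'
from h import *
st();go((.556,.0262,.102),-168)
E
```

```text
t 22.2 pos [ 0.4512 -0.021   0.1981] phi 136.36 j6 -49.0 F [ 0.4 -0.3  0.3] M [ 0.    -0.017 -0.036] tau6 1.207 w 0.0426
shift cm [-4.33 10.65  9.61] roll -55.6
```

Call:
{"op": "play_rows", "data": {
  "motion": [
    {"fingers":0,"translation":[-1,2.7,0],"roll":-7},
    {"fingers":0,"translation":[-2,5.4,0],"roll":-14},
    {"fingers":0,"translation":[-3,8,0],"roll":-21},
    {"fingers":0,"translation":[-4.33,10.65,0],"roll":-28},
    {"fingers":0,"translation":[-4.33,10.65,0],"roll":-35},
    {"fingers":0,"translation":[-4.33,10.65,0],"roll":-42},
    {"fingers":0,"translation":[-4.33,10.65,0],"roll":-49},
    {"fingers":0,"translation":[-4.33,10.65,2],"roll":-55},
    {"fingers":0,"translation":[-4.33,10.65,5],"roll":-55},
    {"fingers":0,"translation":[-4.33,10.65,8],"roll":-55},
    {"fingers":0,"translation":[-4.33,10.65,9.6],"roll":-55},
    {"fingers":0,"translation":[-4.33,10.65,9.6],"roll":-55},
    {"fingers":0,"translation":[-4.33,10.65,9.6],"roll":-55}
  ]
}}

```text
clock: 23.28
eef_pos: [0.5556, 0.0256, 0.1014]
tool_rot: [-0.096, 0.995, 0.0, -0.002]
ft_force: [-0.2, -0.4, 0.0]
grip_width: 0.0432
```

```bash
python3 - <<'E'
from h import *
st();go((.556,.0262,.102),-168)
c=bot.camera("wrist");cv2.imwrite("pics/w5.png",c["pixels"][:,:,::-1])
E
```

```text
t 23.28 pos [0.5556 0.0256 0.1014] phi -168.98 j6 -98.4 F [-0.2 -0.4  0. ] M [-0.02  -0.012 -0.02 ] tau6 -0.0 w 0.0432
shift cm [-0.05  0.06 -0.06] roll -1.0
```

View pics/w5.png

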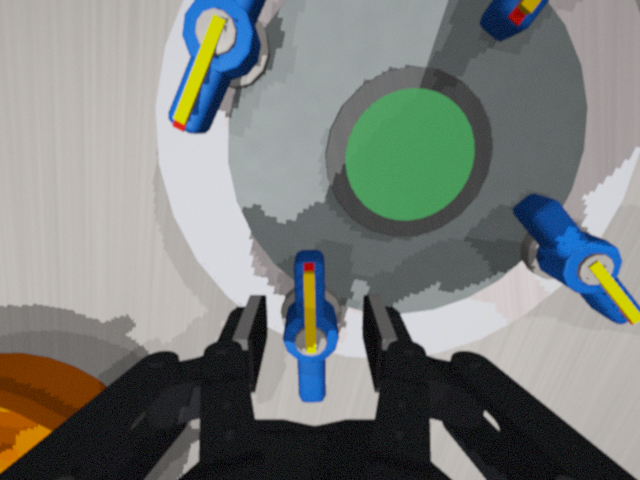

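Hub at (311,339), bar parallel to the pads; B's pointer still lies on its red line. Gripping L and turning 130° (safe range).

Call:
{"op": "play_rows", "data": {
  "motion": [
    {"fingers":0.2,"translation":[-0.1,0,0],"roll":0},
    {"fingers":0.6,"translation":[-0.1,0,0],"roll":0},
    {"fingers":1,"translation":[-0.1,0,0],"roll":0},
    {"fingers":1,"translation":[-0.1,0,0],"roll":0},
    {"fingers":1,"translation":[-0.1,0,0],"roll":0},
    {"fingers":1,"translation":[-0.1,0,0],"roll":0},
    {"fingers":1,"translation":[-0.1,0,0],"roll":0},
    {"fingers":1,"translation":[-0.1,0,0],"roll":0}
  ]
}}

```text
clock: 24.0
eef_pos: [0.5575, 0.0256, 0.1046]
tool_rot: [-0.096, 0.995, -0.0, 0.001]
ft_force: [-3.2, -0.3, 6.6]
grip_width: 0.0204
```

```bash
python3 - <<'E'
from h import *
st();print("bar",bar(bot.camera("wrist")))
E
```

```text
t 24.0 pos [0.5575 0.0256 0.1046] phi -168.98 j6 -98.4 F [-3.2 -0.3  6.6] M [-0.232  0.877 -0.031] tau6 0.011 w 0.0204
bar 102.17020912080159
```

Call:
{"op": "play_rows", "data": {
  "motion": [
    {"fingers":1,"translation":[0,0,0.016],"roll":7},
    {"fingers":1,"translation":[0,0,0.031],"roll":14},
    {"fingers":1,"translation":[0,0,0.047],"roll":21},
    {"fingers":1,"translation":[0,0,0.062],"roll":28},
    {"fingers":1,"translation":[0,0,0.078],"roll":35},
    {"fingers":1,"translation":[0,0,0.093],"roll":42},
    {"fingers":1,"translation":[0,0,0.109],"roll":49},
    {"fingers":1,"translation":[0,0,0.124],"roll":56},
    {"fingers":1,"translation":[0,0,0.14],"roll":63},
    {"fingers":1,"translation":[0,0,0.156],"roll":70},
    {"fingers":1,"translation":[0,0,0.156],"roll":70},
    {"fingers":1,"translation":[0,0,0.156],"roll":70}
  ]
}}

```text
clock: 25.05
eef_pos: [0.5557, 0.0263, 0.103]
tool_rot: [0.492, 0.87, -0.0, -0.001]
ft_force: [-7.8, 2.3, 9.7]
grip_width: 0.021
```

```bash
python3 - <<'E'
from h import *
st();print("bar",bar(bot.camera("wrist")))
E
```

```text
t 25.05 pos [0.5557 0.0263 0.103 ] phi 121.02 j6 -28.3 F [-7.8  2.3  9.7] M [ 0.26   1.757 -0.088] tau6 -0.06 w 0.021
bar 31.650974514649203
```

Call:
{"op": "play_rows", "data": {
  "motion": [
    {"fingers":1,"translation":[0.08,-0.1,0.016],"roll":7},
    {"fingers":1,"translation":[0.17,-0.19,0.031],"roll":14},
    {"fingers":1,"translation":[0.17,-0.19,0.047],"roll":21},
    {"fingers":1,"translation":[0.17,-0.19,0.062],"roll":28},
    {"fingers":1,"translation":[0.17,-0.19,0.078],"roll":35},
    {"fingers":1,"translation":[0.17,-0.19,0.093],"roll":42},
    {"fingers":1,"translation":[0.17,-0.19,0.109],"roll":49},
    {"fingers":1,"translation":[0.17,-0.19,0.124],"roll":56},
    {"fingers":1,"translation":[0.17,-0.19,0.133],"roll":60},
    {"fingers":1,"translation":[0.17,-0.19,0.133],"roll":60},
    {"fingers":1,"translation":[0.17,-0.19,0.133],"roll":60}
  ]
}}

```text
clock: 26.02
eef_pos: [0.5553, 0.0281, 0.1018]
tool_rot: [0.861, 0.508, 0.002, -0.001]
ft_force: [-3.0, 5.1, 5.7]
grip_width: 0.0208
```

```bash
python3 - <<'E'
from h import *
st();print("bar",bar(bot.camera("wrist")))
E
```

```text
t 26.02 pos [0.5553 0.0281 0.1018] phi 61.08 j6 31.7 F [-3.   5.1  5.7] M [ 0.899  0.779 -0.07 ] tau6 -0.046 w 0.0208
bar 151.82958589791502
```

Call:
{"op": "play_rows", "data": {
  "motion": [
    {"fingers":1,"translation":[0.04,-0.08,0.01],"roll":5},
    {"fingers":1,"translation":[0.08,-0.16,0.02],"roll":9},
    {"fingers":1,"translation":[0.08,-0.16,0.02],"roll":9},
    {"fingers":1,"translation":[0.08,-0.16,0.02],"roll":9}
  ]
}}

```text
clock: 26.4
eef_pos: [0.5553, 0.0284, 0.1015]
tool_rot: [0.898, 0.44, 0.002, 0.0]
ft_force: [-0.9, 1.5, 7.0]
grip_width: 0.0207
```

```bash
python3 - <<'E'
from h import *
st();print("bar",bar(bot.camera("wrist")))
E
```

```text
t 26.4 pos [0.5553 0.0284 0.1015] phi 52.15 j6 40.8 F [-0.9  1.5  7. ] M [ 0.388  0.368 -0.044] tau6 -0.05 w 0.0207
bar 143.0698775696091
```

Call:
{"op": "play_rows", "data": {
  "motion": [
    {"fingers":1,"translation":[0,0,0.01],"roll":5},
    {"fingers":1,"translation":[0,0,0.02],"roll":9},
    {"fingers":1,"translation":[0,0,0.02],"roll":9},
    {"fingers":1,"translation":[0,0,0.02],"roll":9}
  ]
}}

```text
clock: 26.78
eef_pos: [0.5555, 0.0286, 0.1013]
tool_rot: [0.93, 0.368, 0.002, -0.0]
ft_force: [-1.3, 3.1, 6.2]
grip_width: 0.0206
```

```bash
python3 - <<'E'
from h import *
st();print("bar",bar(bot.camera("wrist")))
E
```

```text
t 26.78 pos [0.5555 0.0286 0.1013] phi 43.15 j6 49.7 F [-1.3  3.1  6.2] M [ 0.514  0.248 -0.038] tau6 -0.046 w 0.0206
bar 134.15384652475385
```

Call:
{"op": "play_rows", "data": {
  "motion": [
    {"fingers":1,"translation":[0,0,0.01],"roll":5},
    {"fingers":1,"translation":[0,0,0.02],"roll":9},
    {"fingers":1,"translation":[0,0,0.02],"roll":9},
    {"fingers":1,"translation":[0,0,0.02],"roll":9}
  ]
}}

```text
clock: 27.17
eef_pos: [0.5557, 0.0288, 0.1011]
tool_rot: [0.956, 0.294, 0.002, -0.0]
ft_force: [-0.9, 3.0, 5.3]
grip_width: 0.0203
```

```bash
python3 - <<'E'
from h import *
st();print("bar",bar(bot.camera("wrist")))
E
```

```text
t 27.17 pos [0.5557 0.0288 0.1011] phi 34.16 j6 58.7 F [-0.9  3.   5.3] M [ 0.597  0.188 -0.042] tau6 -0.044 w 0.0203
bar 125.12070569083562
```

Call:
{"op": "play_rows", "data": {
  "motion": [
    {"fingers":1,"translation":[0,0,0.01],"roll":5},
    {"fingers":1,"translation":[0,0,0.02],"roll":10},
    {"fingers":1,"translation":[0,0,0.02],"roll":10},
    {"fingers":1,"translation":[0,0,0.02],"roll":10}
  ]
}}

```text
clock: 27.55
eef_pos: [0.5559, 0.029, 0.101]
tool_rot: [0.978, 0.209, 0.003, -0.001]
ft_force: [1.1, 3.5, 5.1]
grip_width: 0.0205
```

```bash
python3 - <<'E'
from h import *
st();print("bar",bar(bot.camera("wrist")))
E
```

```text
t 27.55 pos [0.5559 0.029  0.101 ] phi 24.16 j6 68.8 F [1.1 3.5 5.1] M [ 0.717  0.01  -0.054] tau6 -0.066 w 0.0205
bar 115.09531918170815
```

Call:
{"op": "play_rows", "data": {
  "motion": [
    {"fingers":1,"translation":[0,0,0.01],"roll":5},
    {"fingers":1,"translation":[0,0,0.02],"roll":10},
    {"fingers":1,"translation":[0,0,0.02],"roll":10},
    {"fingers":1,"translation":[0,0,0.02],"roll":10}
  ]
}}

```text
clock: 27.93
eef_pos: [0.5562, 0.0291, 0.1008]
tool_rot: [0.992, 0.123, 0.003, -0.001]
ft_force: [1.5, 4.2, 4.9]
grip_width: 0.0207
```

```bash
python3 - <<'E'
from h import *
st();print("bar",bar(bot.camera("wrist")))
E
```

```text
t 27.93 pos [0.5562 0.0291 0.1008] phi 14.17 j6 78.7 F [1.5 4.2 4.9] M [ 0.835 -0.131 -0.136] tau6 -0.061 w 0.0207
bar 105.10310905592723
```

Call:
{"op": "play_rows", "data": {
  "motion": [
    {"fingers":1,"translation":[0,0,0.01],"roll":5},
    {"fingers":1,"translation":[0,0,0.02],"roll":10},
    {"fingers":1,"translation":[0,0,0.02],"roll":10},
    {"fingers":1,"translation":[0,0,0.02],"roll":10}
  ]
}}

```text
clock: 28.32
eef_pos: [0.5565, 0.0292, 0.1006]
tool_rot: [0.999, 0.037, 0.003, -0.001]
ft_force: [1.7, 3.9, 5.3]
grip_width: 0.0206
```

```bash
python3 - <<'E'
from h import *
st();print("bar",bar(bot.camera("wrist")))
E
```

```text
t 28.32 pos [0.5565 0.0292 0.1006] phi 4.28 j6 88.7 F [1.7 3.9 5.3] M [ 0.831 -0.217  0.375] tau6 0.372 w 0.0206
bar 97.13051938619955
```

L is tight (0.375 N m held, bar stopped). Releasing; last is R.

Call:
{"op": "play_rows", "data": {
  "motion": [
    {"fingers":1,"translation":[0,0,0],"roll":-2},
    {"fingers":0,"translation":[0,0,0],"roll":-2},
    {"fingers":0,"translation":[0,0,0],"roll":-2},
    {"fingers":0,"translation":[0,0,0],"roll":-2},
    {"fingers":0,"translation":[0,0,0],"roll":-2},
    {"fingers":0,"translation":[0,0,-4],"roll":-2},
    {"fingers":0,"translation":[0,0,-8],"roll":-2},
    {"fingers":0,"translation":[0,0,-10],"roll":-5},
    {"fingers":0,"translation":[0,0,-10],"roll":-12},
    {"fingers":0,"translation":[0,0,-10],"roll":-19},
    {"fingers":0,"translation":[0,0,-10],"roll":-26},
    {"fingers":0,"translation":[0,0,-10],"roll":-33},
    {"fingers":0,"translation":[0,0,-10],"roll":-40},
    {"fingers":0,"translation":[0,0,-10],"roll":-47},
    {"fingers":0,"translation":[0,0,-10],"roll":-54},
    {"fingers":0,"translation":[0,0,-10],"roll":-61},
    {"fingers":0,"translation":[0,0,-10],"roll":-68},
    {"fingers":0,"translation":[0,0,-10],"roll":-75},
    {"fingers":0,"translation":[0,0,-10],"roll":-82},
    {"fingers":0,"translation":[0,0,-10],"roll":-89}
  ]
}}

```text
clock: 30.03
eef_pos: [0.5536, 0.0275, 0.1979]
tool_rot: [0.686, 0.728, -0.001, -0.0]
ft_force: [-0.2, 0.8, -0.1]
grip_width: 0.0424
```

```bash
python3 - <<'E'
from h import *
st();go((.5042,-.124,.102),156.6)
E
```

```text
t 30.03 pos [0.5536 0.0275 0.1979] phi 93.37 j6 -0.5 F [-0.2  0.8 -0.1] M [-0.01   0.024  0.016] tau6 1.207 w 0.0424
shift cm [-14.83  -5.82   9.59] roll -63.2
```

Call:
{"op": "play_rows", "data": {
  "motion": [
    {"fingers":0,"translation":[-3.5,-1.4,0],"roll":-7},
    {"fingers":0,"translation":[-7,-2.8,0],"roll":-14},
    {"fingers":0,"translation":[-10.5,-4.2,0],"roll":-21},
    {"fingers":0,"translation":[-14,-5.6,0],"roll":-28},
    {"fingers":0,"translation":[-14.83,-5.82,0],"roll":-35},
    {"fingers":0,"translation":[-14.83,-5.82,0],"roll":-42},
    {"fingers":0,"translation":[-14.83,-5.82,0],"roll":-49},
    {"fingers":0,"translation":[-14.83,-5.82,0],"roll":-56},
    {"fingers":0,"translation":[-14.83,-5.82,2],"roll":-63},
    {"fingers":0,"translation":[-14.83,-5.82,5],"roll":-63},
    {"fingers":0,"translation":[-14.83,-5.82,8],"roll":-63},
    {"fingers":0,"translation":[-14.83,-5.82,9.6],"roll":-63},
    {"fingers":0,"translation":[-14.83,-5.82,9.6],"roll":-63},
    {"fingers":0,"translation":[-14.83,-5.82,9.6],"roll":-63}
  ]
}}

```text
clock: 31.2
eef_pos: [0.5026, -0.1233, 0.1015]
tool_rot: [0.208, 0.978, -0.0, -0.002]
ft_force: [-0.7, 0.5, 0.7]
grip_width: 0.0427
```

```bash
python3 - <<'E'
from h import *
st()
c=bot.camera("wrist");cv2.imwrite("pics/w6.png",c["pixels"][:,:,::-1])
E
```

```text
t 31.2 pos [ 0.5026 -0.1233  0.1015] phi 156.02 j6 -79.8 F [-0.7  0.5  0.7] M [-0.032 -0.01   0.022] tau6 -0.001 w 0.0427
```

View pics/w6.png

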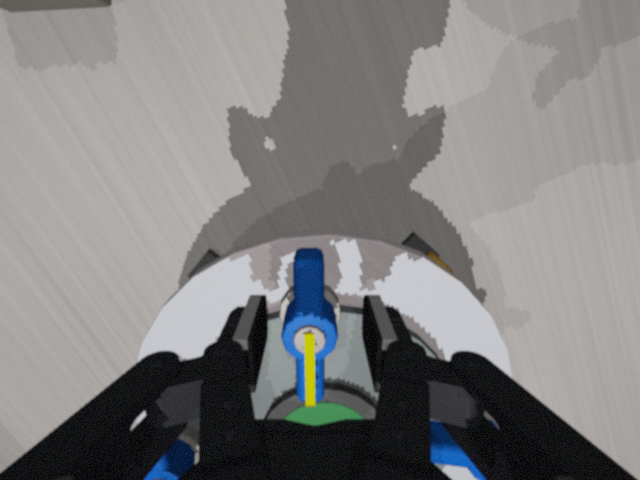

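Hub at (309,339), bar parallel to the pads. Gripping and turning through the safe range.

Call:
{"op": "play_rows", "data": {
  "motion": [
    {"fingers":0.2,"translation":[-0.15,0,0],"roll":0},
    {"fingers":0.6,"translation":[-0.15,0,0],"roll":0},
    {"fingers":1,"translation":[-0.15,0,0],"roll":0},
    {"fingers":1,"translation":[-0.15,0,0],"roll":0},
    {"fingers":1,"translation":[-0.15,0,0],"roll":0},
    {"fingers":1,"translation":[-0.15,0,0],"roll":0},
    {"fingers":1,"translation":[-0.15,0,0],"roll":0},
    {"fingers":1,"translation":[-0.15,0,0],"roll":0}
  ]
}}

```text
clock: 31.92
eef_pos: [0.5051, -0.1238, 0.1044]
tool_rot: [0.208, 0.978, 0.0, 0.001]
ft_force: [-4.6, 2.1, 6.1]
grip_width: 0.0209
```

```bash
python3 - <<'E'
from h import *
st();print("bar",bar(bot.camera("wrist")))
E
```

```text
t 31.92 pos [ 0.5051 -0.1238  0.1044] phi 156.04 j6 -79.8 F [-4.6  2.1  6.1] M [ 0.386  0.817 -0.01 ] tau6 -0.004 w 0.0209
bar 66.48641286443298
```

Call:
{"op": "play_rows", "data": {
  "motion": [
    {"fingers":1,"translation":[0,0,0.016],"roll":7},
    {"fingers":1,"translation":[0,0,0.031],"roll":14},
    {"fingers":1,"translation":[0,0,0.047],"roll":21},
    {"fingers":1,"translation":[0,0,0.062],"roll":28},
    {"fingers":1,"translation":[0,0,0.078],"roll":35},
    {"fingers":1,"translation":[0,0,0.093],"roll":42},
    {"fingers":1,"translation":[0,0,0.109],"roll":49},
    {"fingers":1,"translation":[0,0,0.124],"roll":56},
    {"fingers":1,"translation":[0,0,0.14],"roll":63},
    {"fingers":1,"translation":[0,0,0.156],"roll":70},
    {"fingers":1,"translation":[0,0,0.156],"roll":70},
    {"fingers":1,"translation":[0,0,0.156],"roll":70}
  ]
}}

```text
clock: 32.97
eef_pos: [0.5051, -0.124, 0.1028]
tool_rot: [0.731, 0.682, 0.0, 0.001]
ft_force: [-3.6, 1.6, 6.0]
grip_width: 0.0206
```

```bash
python3 - <<'E'
from h import *
st();print("bar",bar(bot.camera("wrist")))
E
```

```text
t 32.97 pos [ 0.5051 -0.124   0.1028] phi 86.0 j6 -9.8 F [-3.6  1.6  6. ] M [ 0.188  0.806 -0.154] tau6 -0.067 w 0.0206
bar 175.97735664688136
```

Call:
{"op": "play_rows", "data": {
  "motion": [
    {"fingers":1,"translation":[0,0,0.016],"roll":7},
    {"fingers":1,"translation":[0,0,0.031],"roll":14},
    {"fingers":1,"translation":[0,0,0.047],"roll":21},
    {"fingers":1,"translation":[0,0,0.062],"roll":28},
    {"fingers":1,"translation":[0,0,0.078],"roll":35},
    {"fingers":1,"translation":[0,0,0.093],"roll":42},
    {"fingers":1,"translation":[0,0,0.109],"roll":49},
    {"fingers":1,"translation":[0,0,0.124],"roll":56},
    {"fingers":1,"translation":[0,0,0.133],"roll":60},
    {"fingers":1,"translation":[0,0,0.133],"roll":60},
    {"fingers":1,"translation":[0,0,0.133],"roll":60}
  ]
}}

```text
clock: 33.93
eef_pos: [0.5049, -0.1241, 0.1015]
tool_rot: [0.974, 0.225, 0.0, 0.0]
ft_force: [-3.7, 0.9, 7.2]
grip_width: 0.0209
```

```bash
python3 - <<'E'
from h import *
st();print("bar",bar(bot.camera("wrist")))
E
```

```text
t 33.93 pos [ 0.5049 -0.1241  0.1015] phi 26.01 j6 50.2 F [-3.7  0.9  7.2] M [ 0.112  0.952 -0.048] tau6 -0.055 w 0.0209
bar 116.37888580238507
```

Following, 130° done; small steps now.

Call:
{"op": "play_rows", "data": {
  "motion": [
    {"fingers":1,"translation":[0,0,0.01],"roll":5},
    {"fingers":1,"translation":[0,0,0.02],"roll":9},
    {"fingers":1,"translation":[0,0,0.02],"roll":9},
    {"fingers":1,"translation":[0,0,0.02],"roll":9}
  ]
}}

```text
clock: 34.32
eef_pos: [0.5049, -0.1241, 0.1013]
tool_rot: [0.989, 0.148, 0.0, 0.0]
ft_force: [-4.2, 0.6, 6.7]
grip_width: 0.0203
```

```bash
python3 - <<'E'
from h import *
st();print("bar",bar(bot.camera("wrist")))
E
```

```text
t 34.32 pos [ 0.5049 -0.1241  0.1013] phi 17.01 j6 59.2 F [-4.2  0.6  6.7] M [ 0.168  1.    -0.12 ] tau6 -0.049 w 0.0203
bar 107.38430648665263
```

Call:
{"op": "play_rows", "data": {
  "motion": [
    {"fingers":1,"translation":[0,0,0.01],"roll":5},
    {"fingers":1,"translation":[0,0,0.02],"roll":9},
    {"fingers":1,"translation":[0,0,0.02],"roll":9},
    {"fingers":1,"translation":[0,0,0.02],"roll":9}
  ]
}}

```text
clock: 34.7
eef_pos: [0.5048, -0.124, 0.1011]
tool_rot: [0.998, 0.07, 0.0, 0.0]
ft_force: [-4.9, 1.2, 6.0]
grip_width: 0.0207
```

```bash
python3 - <<'E'
from h import *
st();print("bar",bar(bot.camera("wrist")))
E
```

```text
t 34.7 pos [ 0.5048 -0.124   0.1011] phi 8.01 j6 68.2 F [-4.9  1.2  6. ] M [ 0.224  0.995 -0.085] tau6 -0.049 w 0.0207
bar 98.46068396428227
```

Call:
{"op": "play_rows", "data": {
  "motion": [
    {"fingers":1,"translation":[0,0,0.01],"roll":5},
    {"fingers":1,"translation":[0,0,0.02],"roll":9},
    {"fingers":1,"translation":[0,0,0.02],"roll":9},
    {"fingers":1,"translation":[0,0,0.02],"roll":9}
  ]
}}

```text
clock: 35.08
eef_pos: [0.5048, -0.124, 0.1009]
tool_rot: [1.0, -0.009, 0.0, 0.0]
ft_force: [-3.0, 0.9, 7.2]
grip_width: 0.0205
```

```bash
python3 - <<'E'
from h import *
st();print("bar",bar(bot.camera("wrist")))
E
```

```text
t 35.08 pos [ 0.5048 -0.124   0.1009] phi -0.99 j6 77.2 F [-3.   0.9  7.2] M [ 0.233  1.019 -0.067] tau6 -0.049 w 0.0205
bar 89.33899355353861
```

Call:
{"op": "play_rows", "data": {
  "motion": [
    {"fingers":1,"translation":[0,0,0.01],"roll":5},
    {"fingers":1,"translation":[0,0,0.02],"roll":10},
    {"fingers":1,"translation":[0,0,0.02],"roll":10},
    {"fingers":1,"translation":[0,0,0.02],"roll":10}
  ]
}}

```text
clock: 35.47
eef_pos: [0.5048, -0.124, 0.1007]
tool_rot: [0.995, -0.096, 0.0, 0.0]
ft_force: [-4.7, 1.1, 6.7]
grip_width: 0.0207
```

```bash
python3 - <<'E'
from h import *
st();print("bar",bar(bot.camera("wrist")))
E
```

```text
t 35.47 pos [ 0.5048 -0.124   0.1007] phi -11.0 j6 87.2 F [-4.7  1.1  6.7] M [ 0.165  0.97  -0.144] tau6 -0.073 w 0.0207
bar 79.00341313955771
```

Call:
{"op": "play_rows", "data": {
  "motion": [
    {"fingers":1,"translation":[0,0,0.01],"roll":5},
    {"fingers":1,"translation":[0,0,0.02],"roll":10},
    {"fingers":1,"translation":[0,0,0.02],"roll":10},
    {"fingers":1,"translation":[0,0,0.02],"roll":10}
  ]
}}

```text
clock: 35.85
eef_pos: [0.5048, -0.124, 0.1005]
tool_rot: [0.983, -0.182, 0.0, 0.0]
ft_force: [-4.4, 1.6, 6.7]
grip_width: 0.0208
```

```bash
python3 - <<'E'
from h import *
st();print("bar",bar(bot.camera("wrist")))
E
```

```text
t 35.85 pos [ 0.5048 -0.124   0.1005] phi -21.0 j6 97.2 F [-4.4  1.6  6.7] M [ 0.19   1.052 -0.135] tau6 -0.074 w 0.0208
bar 68.86867403973167
```

Call:
{"op": "play_rows", "data": {
  "motion": [
    {"fingers":1,"translation":[0,0,0.01],"roll":5},
    {"fingers":1,"translation":[0,0,0.02],"roll":10},
    {"fingers":1,"translation":[0,0,0.02],"roll":10},
    {"fingers":1,"translation":[0,0,0.02],"roll":10}
  ]
}}

```text
clock: 36.23
eef_pos: [0.5048, -0.1239, 0.1002]
tool_rot: [0.964, -0.267, 0.0, 0.0]
ft_force: [-4.7, 1.1, 6.2]
grip_width: 0.0206
```

```bash
python3 - <<'E'
from h import *
st();print("bar",bar(bot.camera("wrist")))
E
```

```text
t 36.23 pos [ 0.5048 -0.1239  0.1002] phi -31.0 j6 107.2 F [-4.7  1.1  6.2] M [ 0.227  1.024 -0.158] tau6 -0.074 w 0.0206
bar 59.05513077882917
```

Call:
{"op": "play_rows", "data": {
  "motion": [
    {"fingers":1,"translation":[0,0,0.01],"roll":5},
    {"fingers":1,"translation":[0,0,0.02],"roll":10},
    {"fingers":1,"translation":[0,0,0.02],"roll":10},
    {"fingers":1,"translation":[0,0,0.02],"roll":10}
  ]
}}

```text
clock: 36.62
eef_pos: [0.5048, -0.1239, 0.1]
tool_rot: [0.937, -0.35, 0.0, -0.0]
ft_force: [-3.9, 1.6, 7.2]
grip_width: 0.0206
```

```bash
python3 - <<'E'
from h import *
st();print("bar",bar(bot.camera("wrist")))
E
```

```text
t 36.62 pos [ 0.5048 -0.1239  0.1   ] phi -40.99 j6 117.2 F [-3.9  1.6  7.2] M [ 0.282  1.062 -0.116] tau6 -0.073 w 0.0206
bar 48.96245989783918
```

Call:
{"op": "play_rows", "data": {
  "motion": [
    {"fingers":1,"translation":[0,0,0.01],"roll":5},
    {"fingers":1,"translation":[0,0,0.02],"roll":10},
    {"fingers":1,"translation":[0,0,0.02],"roll":10},
    {"fingers":1,"translation":[0,0,0.02],"roll":10}
  ]
}}

```text
clock: 37.0
eef_pos: [0.5048, -0.1239, 0.0999]
tool_rot: [0.903, -0.43, 0.0, -0.0]
ft_force: [-4.3, 1.8, 6.8]
grip_width: 0.0207
```

```bash
python3 - <<'E'
from h import *
st();print("bar",bar(bot.camera("wrist")))
E
```

```text
t 37.0 pos [ 0.5048 -0.1239  0.0999] phi -51.0 j6 127.2 F [-4.3  1.8  6.8] M [ 0.318  1.021 -0.111] tau6 -0.066 w 0.0207
bar 38.925552940083264
```

Call:
{"op": "play_rows", "data": {
  "motion": [
    {"fingers":1,"translation":[0,0,0.01],"roll":5},
    {"fingers":1,"translation":[0,0,0.02],"roll":10},
    {"fingers":1,"translation":[0,0,0.02],"roll":10},
    {"fingers":1,"translation":[0,0,0.02],"roll":10}
  ]
}}

```text
clock: 37.38
eef_pos: [0.5048, -0.1239, 0.0997]
tool_rot: [0.862, -0.508, 0.0, -0.0]
ft_force: [-5.1, 1.0, 6.7]
grip_width: 0.0208
```

```bash
python3 - <<'E'
from h import *
st();print("bar",bar(bot.camera("wrist")))
E
```

```text
t 37.38 pos [ 0.5048 -0.1239  0.0997] phi -61.0 j6 137.2 F [-5.1  1.   6.7] M [ 0.358  0.997 -0.118] tau6 -0.06 w 0.0208
bar 28.88350288811708
```

Call:
{"op": "play_rows", "data": {
  "motion": [
    {"fingers":1,"translation":[0,0,0.01],"roll":5},
    {"fingers":1,"translation":[0,0,0.02],"roll":10},
    {"fingers":1,"translation":[0,0,0.02],"roll":10},
    {"fingers":1,"translation":[0,0,0.02],"roll":10}
  ]
}}

```text
clock: 37.77
eef_pos: [0.5048, -0.1239, 0.0996]
tool_rot: [0.815, -0.58, 0.0, -0.0]
ft_force: [-5.1, 0.2, 7.7]
grip_width: 0.0206
```

```bash
python3 - <<'E'
from h import *
st();print("bar",bar(bot.camera("wrist")))
E
```

```text
t 37.77 pos [ 0.5048 -0.1239  0.0996] phi -70.91 j6 147.1 F [-5.1  0.2  7.7] M [0.287 1.067 0.407] tau6 0.419 w 0.0206
bar 23.032515871895555
```

All four have reached their stops. Releasing and backing off for a final check.

Call:
{"op": "play_rows", "data": {
  "motion": [
    {"fingers":1,"translation":[0,0,0],"roll":-2},
    {"fingers":0,"translation":[0,0,0],"roll":-2},
    {"fingers":0,"translation":[0,0,0],"roll":-2},
    {"fingers":0,"translation":[0,0,0],"roll":-2},
    {"fingers":0,"translation":[0,0,0],"roll":-2},
    {"fingers":0,"translation":[0,0,-4],"roll":-2},
    {"fingers":0,"translation":[0,0,-8],"roll":-2},
    {"fingers":0,"translation":[-1.5,2.5,-12],"roll":-2},
    {"fingers":0,"translation":[-3.5,6,-13],"roll":-2},
    {"fingers":0,"translation":[-4,7,-13],"roll":-2},
    {"fingers":0,"translation":[-4,7,-13],"roll":-2},
    {"fingers":0,"translation":[-4,7,-13],"roll":-2}
  ]
}}

```text
clock: 38.82
eef_pos: [0.4259, -0.1091, 0.2282]
tool_rot: [0.824, -0.566, 0.001, -0.0]
ft_force: [1.1, -0.8, -0.0]
grip_width: 0.0425
```

```bash
python3 - <<'E'
from h import *
st()
c=bot.camera("wrist");im=c["pixels"];print([proj(c,np.array([*p,.1])).round(0) for p in((.6065,-.075),(.4545,-.022),(.5556,.0275),(.5048,-.124))])
T=[]
for p in((.6065,-.075),(.4545,-.022),(.5556,.0275),(.5048,-.124)):
    u,v=proj(c,np.array([*p,.105])).astype(int);t=im[max(v-55,0):v+55,max(u-55,0):u+55,::-1];T.append(cv2.resize(t,(300,300),interpolation=cv2.INTER_CUBIC) if t.size else np.zeros((300,300,3),np.uint8))
cv2.imwrite("pics/w7.png",np.vstack([np.hstack(T[:2]),np.hstack(T[2:])]))
for n in nuts(c,.1035): print(*[np.round(x,4) for x in n])
E
```

```text
t 38.82 pos [ 0.4259 -0.1091  0.2282] phi -68.99 j6 144.6 F [ 1.1 -0.8 -0. ] M [ 0.039 -0.022 -0.005] tau6 -0.002 w 0.0425
[array([368., -47.]), array([215., 161.]), array([183., -25.]), array([374., 145.])]
[ 0.5066 -0.1222] [ 0.507  -0.1221] -157.2767 [-0.002   0.0326] 93.9434
[ 0.4567 -0.0227] [ 0.4575 -0.0233] 145.8269 [-0.0015  0.033 ] 90.2335
```

View pics/w7.png

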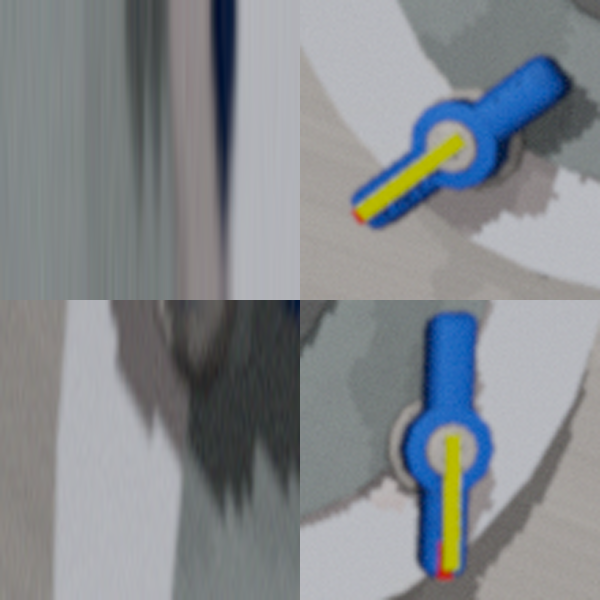

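R's pointer (tip at about 452,570) sits slightly off the red line: about 2 mm of slip, inside the 4 mm limit. B's is on its line. Checking T and L from higher up.

Call:
{"op": "play_rows", "data": {
  "motion": [
    {"fingers":0,"translation":[0,-3,-4],"roll":0},
    {"fingers":0,"translation":[0,-6,-8],"roll":0},
    {"fingers":0,"translation":[0,-9,-9],"roll":0},
    {"fingers":0,"translation":[0,-9,-9],"roll":0},
    {"fingers":0,"translation":[0,-9,-9],"roll":0}
  ]
}}

```text
clock: 39.28
eef_pos: [0.5133, -0.0762, 0.3171]
tool_rot: [0.825, -0.565, 0.001, -0.0]
ft_force: [0.2, -0.2, -1.0]
grip_width: 0.0427
```

```bash
python3 - <<'E'
from h import *
st()
c=bot.camera("wrist");im=c["pixels"];T=[]
for p in((.6065,-.075),(.4545,-.022),(.5556,.0275),(.5048,-.124)):
    u,v=proj(c,np.array([*p,.105])).astype(int);print(u,v);t=im[max(v-38,0):v+38,max(u-38,0):u+38,::-1];T.append(cv2.resize(t,(300,300),interpolation=cv2.INTER_CUBIC))
cv2.imwrite("pics/w8.png",np.vstack([np.hstack(T[:2]),np.hstack(T[2:])]))
for n in nuts(c,.1035): print(*[np.round(x,4) for x in n])
E
```

```text
t 39.28 pos [ 0.5133 -0.0762  0.3171] phi -68.87 j6 150.4 F [ 0.2 -0.2 -1. ] M [-0.017  0.007  0.004] tau6 0.052 w 0.0427
349 119
244 246
226 131
355 237
[ 0.6071 -0.0735] [ 0.6068 -0.0735] 73.3013 [-0.0046  0.0299] 69.2342
[0.5578 0.0273] [0.5578 0.0266] 97.2812 [-0.0025  0.0314] 70.799
[ 0.507  -0.1224] [ 0.5075 -0.1219] -156.9659 [-0.0004  0.0334] 62.5463
[ 0.4572 -0.0223] [ 0.459 -0.023] 145.2069 [-0.0012  0.0331] 62.2254
```

View pics/w8.png

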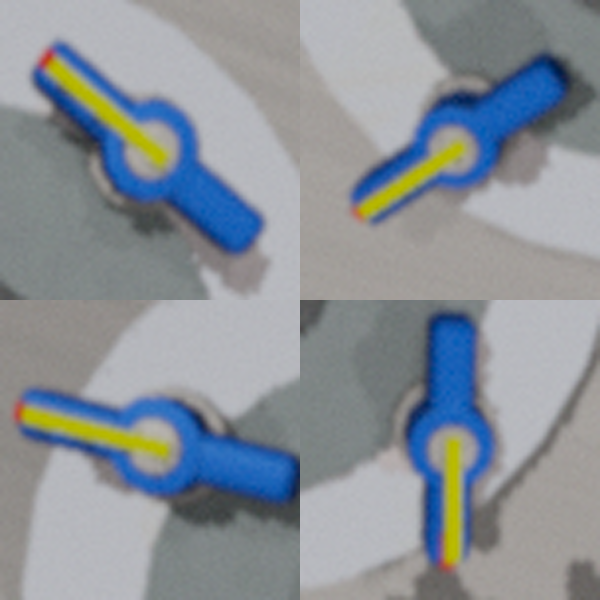

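T, B and L have their pointers on the red lines and R is off by about 2 mm. All four bar angles match their stops (73, 145, 97 and 23°). Handing in.

```bash
python3 -c "
from workcell import bot
print(bot.job_done())"
```

```text
the job is handed in; nothing more can be done
None
```

I tightened all four wing nuts of the white chamber clockwise to their hard stops and handed the job in at about 39 s. I worked crosswise: the far nut, then its opposite (near), then left, then right. I gripped each nut on its centre and twisted it. The turns were about 161°, 212°, 185° and 223°, in that order.

**What the last checks showed**
- **Tightness:** at each stop the gripper held 0.34–0.47 N m and the bar no longer followed it. After release, all four bars still stood at their stop angles.
- **Pointers:** three sit on their red lines. The last nut (right) overshot slightly, so its pointer is about 2 mm off the line; the limit is 4 mm.
- **Clear of the scene:** the gripper was open and raised clear, with about zero wrist force.

**What I did not check:** I didn't measure the cover's height or tilt; I inferred them from all four nuts being at their stops. I also took no closing picture of the tip box, tube rack and dish, but the arm made no planned move near them.

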